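Find the feeder's gap with gauge leaves

ROBOT

A 6-joint arm with a two-finger parallel gripper is mounted at the origin on the work surface. World frame = base frame: x ahead of the robot, y to its left, z up, the work surface at z = 0. Lengths are in m, angles in rad, forces in N, time in s.
With the tool pointing down it reaches from about 0.425 to 0.95 m from the base axis. Payload 3.5 kg.
Tool frame: the origin (TCP) lies at the very end of the fingers, on their centre line; the grasp point (between the pads) lies 19 mm behind it; y points along the fingers, z is the direction in which the jaws open and shut, and the axes are right-handed (so a half turn about y gives the same grasp; the last joint's range is limited). The gripper opens to 85 mm and grips with 20 to 120 N. Pads are 22 mm wide; open, the fingers measure 114 mm over their backs; the gripper's body (76 mm by 85 mm) begins 54 mm behind the grasp point. The pads swing forward as they close: fully open they stand 13 mm farther back than shut.
Start: joints at [1.132, 0.286, 1.577, -0, 1.279, -0.15], TCP at [0.192, 0.647, 0.231] pointing down, gripper open.
Joint ranges: [-2.77, 2.77], [-0.9, 2.22], [0.21, 2.48], [-1.53, 4.67], [0.24, 2.81], [-2.84, 2.84]. Speed limits (rad/s): [2.79, 2.79, 3.14, 3.14, 3.14, 3.14].

INTERFACE

Orientations are given as a unit quaternion [x, y, z, w].
In Python, from plant import ctrl gives the robot as it stands. The module is installed in compiled form; this text tells all that it offers.
- The arm moves only by the tool jog_arm, never from a script. Its argument "deltas" is a list of rows, each a list of 3 entries, a list of its own where there are three numbers: the turn, a rotation vector about the tool's x, y, z in rad, then the shift along the tool's x, y, z in m, then the opening, from 0 (shut) to 1 (fully open). In form: [[[wx, wy, wz], [dx, dy, dz], gripper], ...]. A call has 1 to 10 rows; each row is the pose to reach, as a shift and turn from the pose measured when the call began, along the tool's axes at that moment; what a row does not reach only later rows make up. A row lasts 1/12 s, in which the tool goes at most 41.7 mm and 7.16 degrees, less where a joint would pass 70% of its speed; a pose out of reach is approached as far as the arm can. A call with a gripper value outside its range is refused whole. The fingers move at their own pace and stop on an object; "force" is the grip in N (left out, the last holds). Time passes only in rows, so rows that repeat a pose let the fingers close. It gives the time, the measured TCP pose, the force and the opening at its end, in the units of the state.
- ctrl.get_state(): the state, without advancing time (a new reading comes with each control period).
- ctrl.read_camera(name): name is "scene" or "top" or "wrist"; returns a dict with "pixels" (480x640x3 uint8, blue, green, red), "range_z" (480x640 float32, m along the optical axis (not along the pixel's ray), 0 where there is no reading), "fx", "fy", "cx", "cy" (pixels), "T" (4x4, takes a point from camera to world coordinates); the wrist camera has in their place "mount" (4x4, takes a point from camera to tool coordinates, whose origin is the TCP and whose axes are the tool frame's). Camera axes: x right, y up, looking along -z (the intrinsics and any distortion apply to the point x, -y, -z); pixel columns grow to the right and rows downward; lengths in m; the calibration is good to about 2 mm. The wrist camera is an equidistant fisheye: a pixel r from the principal point sees the ray r / f radians off the axis. A picture is of the moment at which its call begins: read the wrist's pose just before it.
- ctrl.sign_off(): hands the job in, once; it reports no verdict.
The state is a dict: "time": time; "qpos": joint angles; "dq": joint speeds; "joint_efforts": joint torques, N m; "eef_pos": TCP position; "tcp_rot": TCP orientation; "contact_force": force on the tool from outside, world axes, zero at the start; "wrist_torque": the same for the moment, N m; "opening": opening from 0.0 (shut) to 1.0 (fully open).
Only numpy, scipy, OpenCV 4.12 (cv2) and the standard library are available. Lean on these libraries where they do the work, as an engineer would, in place of code of your own. Each camera call takes 0.05 s, during which the arm holds its last target.

TASK

Find how wide the gap between the fence and the sprung plate is: try the brass gauge leaves in it from above, the thinnest (blue) first, then yellow, then red, until one binds between fence and plate. Leave that first binding leaf upright and fully home in the gap, at the middle of the fence, and let go of it; the other leaves belong hanging in the rack. Do not force a leaf hard against the fixture, and leave the other things on the bench where they are.

Things in the scene. Friction and masses are not known exactly. Their poses are not given: they have to be found in the camera images.
- feeder: fixed feeding fixture: aluminium plate 190 (x) x 200 (y) x 18 mm, origin at its underside; x along the fence. A dark steel fence 160 mm long stands along x, its top 78 mm above the bench, its flat working face looking to -y at y = +12 mm. Facing it, on the -y side, a grey sprung plate on a green carrier; between them the slot to gauge, 60 mm deep
- fence_face (a point): point on the fence's working face, at the middle of its length, level with the fence's top (78 mm above the bench); axes as the feeder's: x along the fence, +y into the fence, z up. The top 6 mm of the face is bevelled by 3 mm. The blade goes in on the -y side, broad face along the fence. Fully home: the leaf's shoulder rests on the fence's top
- plate_side (a point): fixed mark on the feeder, 12 mm in -y from the fence face, 76 mm above the bench, near the sprung plate (110 mm long, same middle, top 76 mm up, upper 14 mm bevelled by 6 mm). The plate's resting face is 3.2 to 12 mm from the fence, not told. It yields away from the fence up to 5 mm, from 3 N, 0.5 N more per mm
- slot_floor (a point): feeder plate's top under the slot, at the fence face, 18 mm above the bench: deeper than a blade reaches. Let go part way down, a loose leaf drops home; a leaf that binds stays up, held by the plate, and must be pushed home (about 4 to 15 N)
- rack: fixed wooden rack 190 (x) x 60 (y) x 50 mm high with three slots through it, each 36 mm (x) x 16 mm (y), 58 mm apart in a row along x; origin at the centre of the underside
- slot0 (a point): mouth centre of the rack's slot at its -x end, on the top face 50 mm above the bench; axes as the rack's; a leaf stored here has its origin at this point and its x along the rack's x
- slot1 (a point): the same, middle slot
- slot2 (a point): the same, slot at the +x end
- thin: gauge leaf, blue cap, 1 white dot(s) on top: brass blade 5 mm thick (y), 30 wide (x), 45 long, pointing down from a wooden handle 34 (x) x 30 (y) x 50 mm; 0.1 kg. Origin: centre of the handle's underside (shoulder), where the centred blade begins; z up. Starts hanging upright by its shoulder in any one of the rack slots, up to a few mm off centre
- medium: gauge leaf, yellow cap, 2 white dot(s) on top: brass blade 9 mm thick (y), 30 wide (x), 45 long, pointing down from a wooden handle 34 (x) x 30 (y) x 50 mm; 0.1 kg. Origin: centre of the handle's underside (shoulder), where the centred blade begins; z up. Starts hanging upright by its shoulder in any one of the rack slots, up to a few mm off centre
- thick: gauge leaf, red cap, 3 white dot(s) on top: brass blade 13 mm thick (y), 30 wide (x), 45 long, pointing down from a wooden handle 34 (x) x 30 (y) x 50 mm; 0.1 kg. Origin: centre of the handle's underside (shoulder), where the centred blade begins; z up. Starts hanging upright by its shoulder in any one of the rack slots, up to a few mm off centre
- offcut: bystander: pale wooden offcut 50 x 22 x 14 mm lying on the feeder's plate behind the fence; origin under its centre
- wedge: bystander: dark wooden block 60 x 30 x 20 mm beside the rack, on the bench
- cup: bystander: blue cup, 80 mm across, 90 mm high
- glue: bystander: glue jar 60 mm across, 120 mm high
- blank: bystander: rough carving blank, 100 mm high
Mind the look-alikes: they are no part of the job. What is shaped like the rack but green is not meant.

How it is judged:
By the outcome, as a careful person would: the job done as asked, in the order asked, and still so for the second after the job is handed in, with the robot touching nothing.
It also fails if it takes over 72 s, if anything falls off the work surface, if the arm or the gripper's body presses on something with over 40 N, if the wrist force passes 120 N, or if a joint passes its speed limit or range.

## Working session

There is one attempt and no reset: what is moved stays moved. The work goes in short steps, Python scripts to look and compute and a tool call to move; the robot and the scene stay as the last step left them, time stands still between calls to the robot, and variables do not carry over. Pictures are saved under pics/ and viewed, and the job is handed in when it is done.

Besides the shell and the picture viewer there is one more tool, called after "Request:" as name([rows], argument=value, ...), one row to a line, values as JSON. jog_arm: Moves the arm, as the interface text tells. Its arguments: {"type":"object","properties":{"deltas":{"type":"array","items":{"type":"array"}},"force":{"type":"number"}},"required":["deltas"]}

```bash
mkdir -p pics; ls; python3 - <<'E'
from plant import ctrl
import cv2,pickle
s=ctrl.get_state();print(s)
d={}
for n in ["scene","top"]:
    c=ctrl.read_camera(n);d[n]=c
    cv2.imwrite(f"pics/{n}0.png",c["pixels"]);print(n,c["fx"],c["fy"],c["cx"],c["cy"],c["T"],[k for k in c])
pickle.dump(d,open("d0.pkl","wb"))
E
```

```text
pics
{'time': 0.0, 'qpos': array([ 1.13201468e+00,  2.87162956e-01,  1.57816884e+00, -3.36104153e-06,
        1.27856970e+00, -1.49995733e-01]), 'dq': array([-9.06587724e-04,  5.32192402e-04,  6.16234613e-05,  4.92093695e-04,
        1.17400316e-03, -1.97498040e-03]), 'joint_efforts': array([-8.47555511e-04, -4.05989707e+01, -2.92617559e+01, -2.23773991e-04,
        6.05007517e-03, -7.31332136e-06]), 'eef_pos': array([0.1919244 , 0.64646602, 0.22995338]), 'tcp_rot': array([ 0.70052933, -0.10198218,  0.10151065, -0.6989663 ]), 'contact_force': array([ 0.21276507,  0.18238685, -0.12573409]), 'wrist_torque': array([-0.02619232,  0.02669727, -0.04389584]), 'opening': 1.0006580534844454}
scene 499.1877713723496 499.1877713723496 312.0634891221788 237.35366031598323 [[ 0.38933895 -0.47533463  0.78896906  1.36847509]
 [ 0.92084233  0.22090901 -0.32132323 -0.36161145]
 [-0.02155432  0.85161975  0.52371673  0.68148804]
 [ 0.          0.          0.          1.        ]] ['pixels', 'range_z', 'fx', 'fy', 'cx', 'cy', 'T']
top 516.6048259218725 516.6048259218725 321.26949369263 232.1139101469253 [[-0.01343256  0.97450456 -0.22396526  0.15977213]
 [-0.99990147 -0.01217807  0.00698167  0.00871407]
 [ 0.0040762   0.22403698  0.97457212  1.52933054]
 [ 0.          0.          0.          1.        ]] ['pixels', 'range_z', 'fx', 'fy', 'cx', 'cy', 'T']
```

View pics/scene0.png

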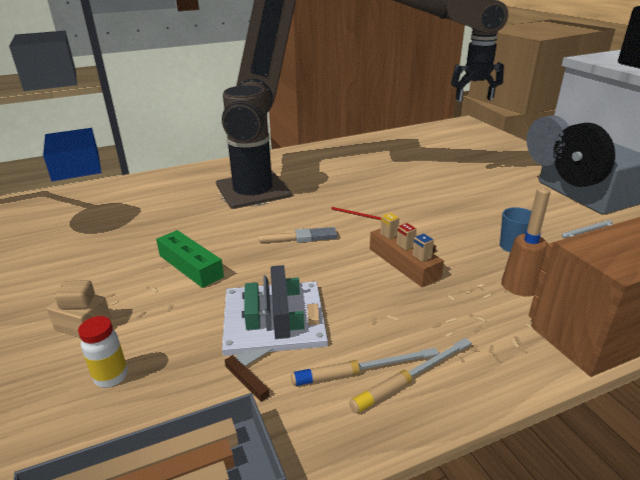

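View pics/top0.png

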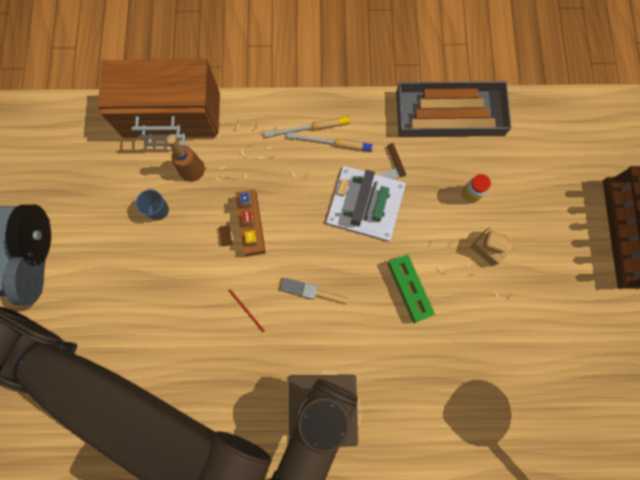

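The leaves stand in the brown rack: scene (405,255), top (250,222). The look-alike is the green rack at scene (190,258), top (411,288), which I'll ignore. The feeder is at scene (275,312), top (365,203). I'll check close crops and measure.

```bash
cat > h.py <<'E'
import numpy as np,cv2,pickle
from scipy.spatial.transform import Rotation as R
def pts(c):
    z=c["range_z"];v,u=np.mgrid[0:480,0:640]
    P=np.stack([(u-c["cx"])/c["fx"]*z,-(v-c["cy"])/c["fy"]*z,-z],-1)
    W=P@c["T"][:3,:3].T+c["T"][:3,3]
    W[z==0]=np.nan
    return W
def crop(im,u0,v0,u1,v1,k,fn):
    cv2.imwrite(fn,cv2.resize(im[v0:v1,u0:u1],None,fx=k,fy=k,interpolation=cv2.INTER_CUBIC))
E
python3 - <<'E'
from h import *
d=pickle.load(open("d0.pkl","rb"))
a=d["top"]["pixels"];b=d["scene"]["pixels"]
t=lambda im,u0,v0,w,h:cv2.resize(im[v0:v0+h,u0:u0+w],(400,300),interpolation=cv2.INTER_CUBIC)
m=np.vstack([np.hstack([t(a,200,175,120,90),t(a,305,155,120,90)]),np.hstack([t(b,345,190,120,90),t(b,210,255,132,99)])])
cv2.imwrite("pics/c0.png",m)
W=pts(d["top"]);S=pts(d["scene"])
np.set_printoptions(precision=4,suppress=True)
for n,A,l in [("top",W,[(244,199),(247,217),(250,237),(365,203),(335,220),(225,235),(358,190),(380,205),(343,187),(370,180)]),("scene",S,[(390,218),(406,229),(424,240),(279,268),(254,290),(232,340),(312,312),(295,300)])]:
    for u,v in l: print(n,u,v,A[v,u])
E
```

```text
top 244 199 [0.589  0.2197 0.0996]
top 247 217 [0.5349 0.2098 0.1013]
top 250 237 [0.4772 0.2008 0.0971]
top 365 203 [ 0.5782 -0.1304  0.0807]
top 335 220 [ 0.5437 -0.044   0.0196]
top 225 235 [0.5008 0.2855 0.0226]
top 358 190 [ 0.6374 -0.1161  0.0198]
top 380 205 [ 0.5764 -0.176   0.0637]
top 343 187 [ 0.644  -0.0699  0.0305]
top 370 180 [ 0.6502 -0.1479  0.0754]
scene 390 218 [0.4902 0.1956 0.1003]
scene 406 229 [0.5494 0.2024 0.1003]
scene 424 240 [0.6037 0.2145 0.0984]
scene 279 268 [ 0.5408 -0.1016  0.0761]
scene 254 290 [ 0.57   -0.1672  0.0593]
scene 232 340 [ 0.6479 -0.239   0.0167]
scene 312 312 [ 0.65   -0.0732  0.0299]
scene 295 300 [ 0.5855 -0.0852  0.0174]
```

View pics/c0.png

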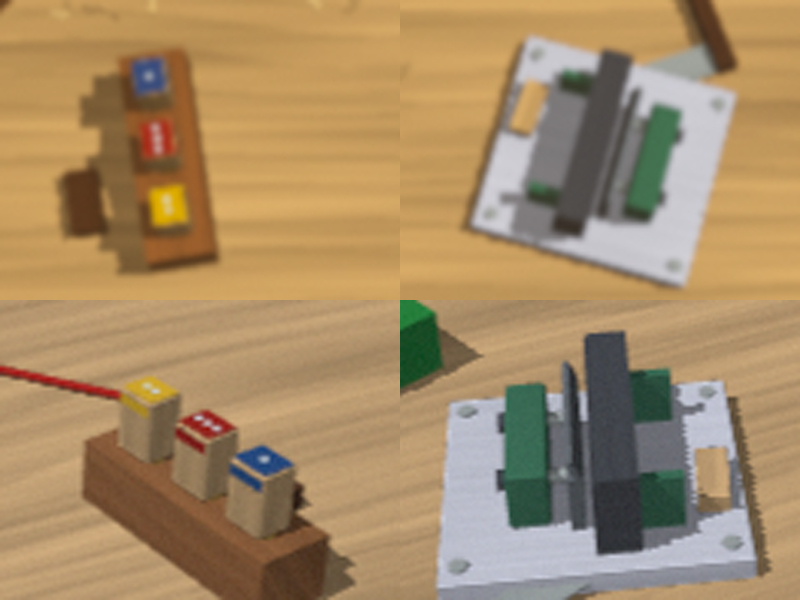

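Crops confirm: rack slots from near to far hold yellow (2 dots), red (3), blue (1); fence is dark, grey plate on its world −y side, so feeder x ≈ world +x. Caps measure z≈0.10 as they must. Now I'll write a motion helper and refine the poses.

```bash
cat >> h.py <<'E'
np.set_printoptions(precision=4,suppress=True)
def tgt(a):  # tool rotation, down, jaw axis at world angle a
    return np.array([[np.sin(a),0,np.cos(a)],[-np.cos(a),0,np.sin(a)],[0,-1,0]])
def plan(s,p,a):
    R0=R.from_quat(s["tcp_rot"]).as_matrix();p0=np.array(s["eef_pos"])
    rv=R.from_matrix(R0.T@tgt(a)).as_rotvec()
    d=R0.T@(np.array(p)-p0)
    print("turn",rv.round(4),"shift",d.round(4),"rows>=",max(np.linalg.norm(rv)/np.radians(7.16),np.linalg.norm(d)/.0417).round(1))
def show(s):
    R0=R.from_quat(s["tcp_rot"]).as_matrix()
    print("t",s["time"],"p",np.array(s["eef_pos"]),"jaw ang",np.degrees(np.arctan2(R0[1,2],R0[0,2])).round(2),"down",R0[:,1],"F",np.array(s["contact_force"]),"M",np.array(s["wrist_torque"]),"op",round(s["opening"],4),"q",np.array(s["qpos"]))
def rect(P):
    (c,wh,a)=cv2.minAreaRect(P.astype(np.float32)*1000)
    return np.array(c)/1000,np.array(wh),a
E
python3 - <<'E'
from h import *
from plant import ctrl
d=pickle.load(open("d0.pkl","rb"))
for n in ["top","scene"]:
    W=pts(d[n]);hsv=cv2.cvtColor(d[n]["pixels"],cv2.COLOR_BGR2HSV).astype(int)
    h,s,v=hsv[...,0],hsv[...,1],hsv[...,2]
    reg=(abs(W[...,0]-.54)<.12)&(abs(W[...,1]-.21)<.07)
    for nm,m in [("blue",(h>100)&(h<130)&(s>120)),("red",((h<6)|(h>172))&(s>150)&(v>100)),("yel",(h>20)&(h<32)&(s>170)&(v>120))]:
        m=m&reg&(W[...,2]>.095);P=W[m]
        print(n,nm,m.sum(),np.median(P,0), rect(P[:,:2])[1:] )
    m=reg&(abs(W[...,2]-.05)<.004);print("rack",m.sum(),rect(W[m][:,:2]))
    f=(abs(W[...,0]-.58)<.12)&(abs(W[...,1]+.14)<.12)
    m=f&(abs(W[...,2]-.078)<.004)&(v<90)&(s<90);print("fence",m.sum(),rect(W[m][:,:2]),np.median(W[m],0))
    m=f&(abs(W[...,2]-.018)<.006);print("base",m.sum(),rect(W[m][:,:2]))
s=ctrl.get_state();show(s)
plan(s,[.54,.207,.27],np.radians(100))
E
```

```text
top blue 21 [0.5981 0.2186 0.1005] (array([19.8179, 16.1147]), 11.555939674377441)
top red 39 [0.5381 0.2154 0.1008] (array([24.0143, 20.7464]), 0.039726097136735916)
top yel 89 [0.4793 0.2007 0.0996] (array([31.6097, 28.0754]), 9.743618965148926)
rack 576 (array([0.5355, 0.21  ]), array([192.2254,  60.7399]), 9.135744094848633)
fence 343 (array([ 0.601 , -0.1242]), array([ 27.0217, 157.8167]), 73.08477020263672) [ 0.5948 -0.1225  0.0779]
base 2386 (array([ 0.614 , -0.1454]), array([200.0789, 225.5285]), 72.96207427978516)
scene blue 61 [0.5975 0.2179 0.0993] (array([26.5024, 24.6946]), 11.79277229309082)
scene red 44 [0.542  0.2066 0.0994] (array([29.0758, 24.525 ]), 9.722709655761719)
scene yel 51 [0.4828 0.1983 0.0997] (array([30.3825, 25.061 ]), 7.2918806076049805)
rack 639 (array([0.5416, 0.209 ]), array([192.0451,  65.0834]), 11.116205215454102)
fence 689 (array([ 0.6069, -0.1312]), array([ 41.076 , 160.2371]), 73.06522369384766) [ 0.6175 -0.1281  0.0769]
base 3523 (array([ 0.6176, -0.144 ]), array([201.0604, 220.5798]), 73.7129135131836)
t 0.1 p [0.1919 0.6465 0.2301] jaw ang 73.45 down [-0.0009 -0.002  -1.    ] F [-0.1898  0.1973  0.2141] M [-0.0118  0.047  -0.0447] op 0.9998 q [ 1.132   0.2871  1.578   0.      1.2786 -0.15  ]
turn [ 0.002  -0.4633 -0.0008] shift [ 0.4588 -0.0394 -0.3223] rows>= 13.5
```

Request:
jog_arm([
  [[0,-0.05,0],[0.034,-0.003,-0.024],0.8],
  [[0,-0.1,0],[0.068,-0.006,-0.048],0.8],
  [[0,-0.15,0],[0.102,-0.009,-0.072],0.8],
  [[0,-0.2,0],[0.136,-0.012,-0.096],0.8],
  [[0,-0.25,0],[0.17,-0.015,-0.12],0.8],
  [[0,-0.3,0],[0.204,-0.018,-0.144],0.8],
  [[0,-0.35,0],[0.238,-0.021,-0.168],0.8],
  [[0,-0.4,0],[0.272,-0.024,-0.192],0.8],
  [[0,-0.455,0],[0.306,-0.027,-0.216],0.8],
  [[0,-0.455,0],[0.34,-0.03,-0.24],0.8],
])

```text
time: 0.93
eef_pos: [0.4496, 0.3184, 0.2602]
tcp_rot: [0.705, 0.059, -0.06, -0.704]
contact_force: [1.2, 0.8, -0.3]
opening: 0.803
```

```bash
python3 - <<'E'
from h import *
from plant import ctrl
s=ctrl.get_state();show(s)
plan(s,[.54,.207,.27],np.radians(99.5))
E
```

```text
t 0.9333 p [0.4496 0.3184 0.2602] jaw ang 99.64 down [-0.0014 -0.0021 -1.    ] F [ 1.2437  0.801  -0.3424] M [ 0.054  -0.0647  0.0032] op 0.8026 q [ 0.4326 -0.0082  1.8513 -0.0014  1.3007 -1.3061]
turn [ 0.0019  0.0025 -0.0018] shift [ 0.0704 -0.0097 -0.125 ] rows>= 3.4
```

Request:
jog_arm([
  [[0.002,0.002,-0.002],[0.02,-0.003,-0.036],0.7],
  [[0.002,0.002,-0.002],[0.04,-0.006,-0.07],0.7],
  [[0.002,0.002,-0.002],[0.06,-0.009,-0.105],0.7],
  [[0.002,0.002,-0.002],[0.07,-0.01,-0.125],0.7],
  [[0.002,0.002,-0.002],[0.07,-0.01,-0.125],0.7],
  [[0.002,0.002,-0.002],[0.07,-0.01,-0.125],0.7],
])

```text
time: 1.43
eef_pos: [0.5398, 0.2059, 0.2696]
tcp_rot: [-0.705, -0.057, 0.058, 0.705]
contact_force: [-0.2, 0.1, 0.3]
opening: 0.7
```

```bash
python3 - <<'E'
from h import *
from plant import ctrl
s=ctrl.get_state();show(s)
c=ctrl.read_camera("wrist");cv2.imwrite("pics/w1.png",c["pixels"]);print({k:c[k] for k in c if k not in("pixels","range_z")})
pickle.dump((s,c),open("w1.pkl","wb"))
E
```

```text
t 1.4333 p [0.5398 0.2059 0.2696] jaw ang 99.37 down [-0.0013  0.0004 -1.    ] F [-0.172   0.0968  0.2578] M [0.0069 0.0007 0.0258] op 0.6997 q [ 0.1885  0.0457  1.7794  0.0006  1.3177 -1.5459]
{'fx': 371.64829954431775, 'fy': 371.64829954431775, 'cx': 316.55377584041554, 'cy': 236.74311636088905, 'mount': array([[ 0.0004, -0.9546, -0.298 , -0.0752],
       [-0.0003,  0.298 , -0.9546, -0.1426],
       [ 1.    ,  0.0004, -0.0002, -0.0004],
       [ 0.    ,  0.    ,  0.    ,  1.    ]])}
```

View pics/w1.png

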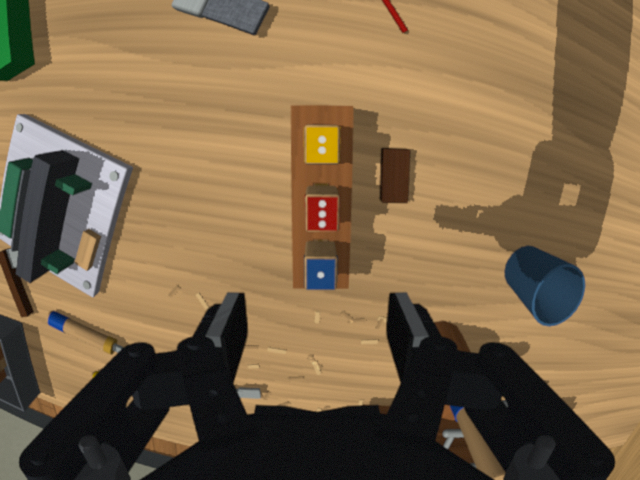

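The wrist view shows the rack with the yellow cap at (322,145), red at (322,213) and blue at (321,274). The wedge is at (396,175), and the feeder is at left (70,205). Next I'll turn these into world positions.

```bash
cat >> h.py <<'E'
def wpts(s,c):
    z=c["range_z"].astype(float);v,u=np.mgrid[0:480,0:640]
    x=(u-c["cx"])/c["fx"];y=(v-c["cy"])/c["fy"];r=np.hypot(x,y)+1e-9
    k=np.tan(np.minimum(r,1.5))/r
    P=np.stack([x*k*z,-y*k*z,-z],-1)
    M=c["mount"];P=P@M[:3,:3].T+M[:3,3]
    W=P@R.from_quat(s["tcp_rot"]).as_matrix().T+np.array(s["eef_pos"])
    W[z==0]=np.nan
    return W
def leafmasks(im):
    hsv=cv2.cvtColor(im,cv2.COLOR_BGR2HSV).astype(int);h,s,v=hsv[...,0],hsv[...,1],hsv[...,2]
    return {"blue":(h>100)&(h<130)&(s>120),"red":((h<6)|(h>172))&(s>150)&(v>100),"yel":(h>20)&(h<32)&(s>170)&(v>120)},h,s,v
E
python3 - <<'E'
from h import *
s,c=pickle.load(open("w1.pkl","rb"))
W=wpts(s,c);ms,h,sa,v=leafmasks(c["pixels"])
reg=(abs(W[...,0]-.54)<.12)&(abs(W[...,1]-.21)<.07)
for n,m in ms.items():
    m=m&reg&(W[...,2]>.09);print(n,m.sum(),np.nanmedian(W[m],0),rect(W[m][:,:2]))
m=reg&(abs(W[...,2]-.05)<.004);print("rack",m.sum(),rect(W[m][:,:2]),np.median(W[m][:,2]))
f=(abs(W[...,0]-.6)<.14)&(abs(W[...,1]+.14)<.14)
m=f&(abs(W[...,2]-.078)<.004)&(v<100)&(sa<90);print("fence",m.sum(),rect(W[m][:,:2]),np.median(W[m],0))
E
```

```text
blue 1336 [0.583  0.2168 0.1017] (array([0.5654, 0.2096]), array([ 91.7181, 130.9261]), 7.623812675476074)
red 761 [0.5395 0.2099 0.1006] (array([0.5398, 0.2105]), array([29.0351, 24.5309]), 9.088176727294922)
yel 1022 [0.4816 0.2002 0.1005] (array([0.4979, 0.1734]), array([36.6293, 96.9248]), 31.01994514465332)
rack 6307 (array([0.5398, 0.2107]), array([190.3901,  60.7776]), 9.40075969696045) 0.050004367038894104
fence 2223 (array([ 0.6052, -0.1317]), array([ 44.6726, 162.0462]), 73.3124008178711) [ 0.5974 -0.1213  0.0777]
```

```bash
python3 - <<'E'
from h import *
from plant import ctrl
s,c=pickle.load(open("w1.pkl","rb"))
W=wpts(s,c);ms,h,sa,v=leafmasks(c["pixels"])
e=np.array([np.cos(np.radians(9.4)),np.sin(np.radians(9.4))]);n_=np.array([-e[1],e[0]]);c0=np.array([.5398,.2107])
for n,k in [("blue",1),("red",0),("yel",-1)]:
    q=c0+k*.058*e
    m=(np.hypot(W[...,0]-q[0],W[...,1]-q[1])<.03)&(abs(W[...,2]-.1)<.004)
    r=rect(W[m][:,:2]);o=r[0]-q;print(n,m.sum(),r,"off along,across mm",(o@e*1000).round(1),(o@n_*1000).round(1),"med z",np.median(W[m][:,2]))
s=ctrl.get_state();plan(s,[.597,.220,.11],np.radians(99.4))
E
```

```text
blue 1117 (array([0.5954, 0.2183]), array([33.3229, 30.0937]), 8.63464641571045) off along,across mm -1.9 -1.6 med z 0.10044415784585861
red 1289 (array([0.5396, 0.2104]), array([33.844 , 29.6817]), 8.90393352508545) off along,across mm -0.3 -0.3 med z 0.10042591116699759
yel 1453 (array([0.4812, 0.2006]), array([34.2806, 30.2188]), 9.015008926391602) off along,across mm -1.4 -0.4 med z 0.1003454818714142
turn [-0.0007  0.0013 -0.0013] shift [0.0594 0.1595 0.0034] rows>= 4.1
```

```bash
python3 - <<'E'
from h import *
from plant import ctrl
s=ctrl.get_state();plan(s,[.5954,.2183,.058],np.radians(99.2))
E
```

```text
turn [-0.0007  0.0047 -0.0013] shift [0.0576 0.2115 0.0019] rows>= 5.3
```

Request:
jog_arm([
  [[0,0.004,-0.001],[0.03,0.025,0.001],0.7],
  [[0,0.004,-0.001],[0.0576,0.05,0.002],0.7],
  [[0,0.004,-0.001],[0.0576,0.09,0.002],0.7],
  [[0,0.004,-0.001],[0.0576,0.13,0.002],0.7],
  [[0,0.004,-0.001],[0.0576,0.16,0.002],0.7],
  [[0,0.004,-0.001],[0.0576,0.185,0.002],0.7],
  [[0,0.004,-0.001],[0.0576,0.205,0.002],0.7],
  [[0,0.004,-0.001],[0.0576,0.2115,0.002],0.7],
  [[0,0.004,-0.001],[0.0576,0.2115,0.002],0.7],
], force=40)

```text
time: 2.23
eef_pos: [0.5926, 0.2195, 0.0553]
tcp_rot: [-0.705, -0.056, 0.06, 0.705]
contact_force: [0.1, 0.7, -0.2]
opening: 0.699
```

```bash
python3 - <<'E'
from h import *
from plant import ctrl
s=ctrl.get_state();show(s)
c=ctrl.read_camera("wrist");cv2.imwrite("pics/w2.png",c["pixels"])
plan(s,[.5954,.2183,.058],np.radians(99.2))
E
```

```text
t 2.2333 p [0.5926 0.2195 0.0553] jaw ang 99.36 down [-0.0059 -0.0002 -1.    ] F [ 0.1393  0.7377 -0.2307] M [-0.0493  0.0186  0.0368] op 0.6987 q [ 0.1939  0.3896  1.7925  0.0011  0.9653 -1.5408]
turn [-0.0007  0.0028 -0.0058] shift [ 0.0025 -0.0027 -0.0016] rows>= 0.1
```

View pics/w2.png

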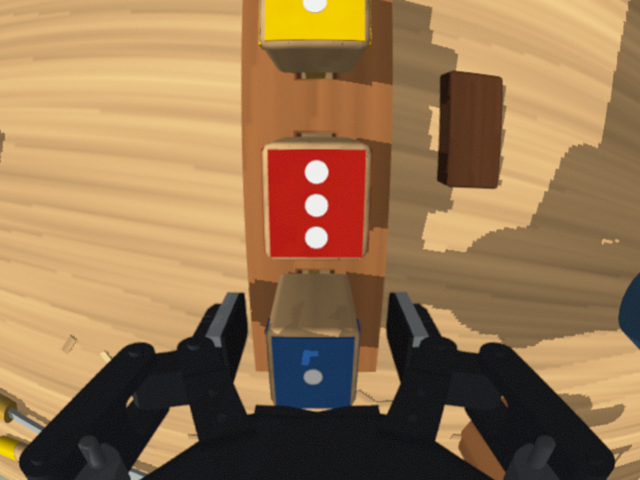

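The blue cap at (314,372) sits between the pads at (235,330) and (398,330). I'll correct 2–3 mm and close.

Request:
jog_arm([
  [[0,0.003,-0.006],[0.0025,-0.003,-0.0015],0.7],
  [[0,0.003,-0.006],[0.0025,-0.003,-0.0015],0.2],
  [[0,0.003,-0.006],[0.0025,-0.003,-0.0015],0.2],
  [[0,0.003,-0.006],[0.0025,-0.003,-0.0015],0.2],
  [[0,0.003,-0.006],[0.0025,-0.003,-0.0015],0.2],
  [[0,0.003,-0.006],[0.0025,-0.003,-0.0015],0.2],
], force=40)

```text
time: 2.78
eef_pos: [0.5983, 0.2188, 0.0627]
tcp_rot: [-0.704, -0.059, 0.054, 0.705]
contact_force: [-0.9, 0.8, 6.4]
opening: 0.346
```

```bash
python3 - <<'E'
from h import *
from plant import ctrl
s=ctrl.get_state();show(s)
E
```

```text
t 2.7833 p [0.5983 0.2188 0.0627] jaw ang 99.16 down [ 0.0071  0.0024 -1.    ] F [-0.9402  0.7901  6.3589] M [ 0.0379  0.1105 -0.0487] op 0.3464 q [ 0.1911  0.3829  1.7856  0.0012  0.9657 -1.5401]
```

Gripped (opening 0.346 ≈ 29.4 mm, against a 30 mm handle). Lifting.

Request:
jog_arm([
  [[0,0,0],[0,-0.015,0],0.2],
  [[0,0,0],[0,-0.04,0],0.2],
  [[0,0,0],[0,-0.075,0],0.2],
  [[0,0,0],[0,-0.11,0],0.2],
  [[0,0,0],[0,-0.14,0],0.2],
  [[0,0,0],[0,-0.165,0],0.2],
  [[0,0,0],[0,-0.18,0],0.2],
  [[0,0,0],[0,-0.187,0],0.2],
  [[0,0,0],[0,-0.187,0],0.2],
])

```text
time: 3.53
eef_pos: [0.5977, 0.2184, 0.2517]
tcp_rot: [-0.704, -0.06, 0.053, 0.706]
contact_force: [-1.1, 0.4, -1.7]
opening: 0.342
```

```bash
python3 - <<'E'
from h import *
from plant import ctrl
s=ctrl.get_state();show(s)
plan(s,[.58,-.125,.25],np.radians(73.2))
E
```

```text
t 3.5333 p [0.5977 0.2184 0.2517] jaw ang 99.15 down [ 0.0105  0.003  -0.9999] F [-1.0723  0.4348 -1.7006] M [ 0.0356 -0.0184 -0.0013] op 0.3423 q [ 0.1907  0.1817  1.6635  0.001   1.2855 -1.5401]
turn [-0.0037  0.4529  0.0103] shift [-0.0721  0.0005 -0.3362] rows>= 8.2
```

Request:
jog_arm([
  [[0,0.02,0.004],[-0.004,0,-0.018],0.2],
  [[-0.001,0.075,0.008],[-0.012,0,-0.058],0.2],
  [[-0.002,0.13,0.01],[-0.021,0,-0.098],0.2],
  [[-0.004,0.19,0.01],[-0.03,0,-0.138],0.2],
  [[-0.004,0.25,0.01],[-0.039,0,-0.178],0.2],
  [[-0.004,0.31,0.01],[-0.047,0,-0.218],0.2],
  [[-0.004,0.37,0.01],[-0.056,0,-0.258],0.2],
  [[-0.004,0.42,0.01],[-0.064,0,-0.298],0.2],
  [[-0.004,0.45,0.01],[-0.07,0,-0.327],0.2],
  [[-0.004,0.453,0.01],[-0.072,0,-0.336],0.2],
])

```text
time: 4.37
eef_pos: [0.5785, -0.1288, 0.2477]
tcp_rot: [0.7, -0.107, 0.104, -0.699]
contact_force: [-0.1, -0.6, -1.4]
opening: 0.349
```

Request:
jog_arm([
  [[0,0,0],[0,0,0],0.2],
  [[0,0,0],[0,0,0],0.2],
])

```text
time: 4.53
eef_pos: [0.5775, -0.1288, 0.2452]
tcp_rot: [-0.699, 0.108, -0.103, 0.699]
contact_force: [-0.4, 0.6, -0.5]
opening: 0.347
```

```bash
python3 - <<'E'
from h import *
from plant import ctrl
s=ctrl.get_state();show(s)
c=ctrl.read_camera("wrist");cv2.imwrite("pics/w3.png",c["pixels"]);s2=ctrl.get_state();show(s2)
pickle.dump((s,c),open("w3.pkl","wb"))
E
```

```text
t 4.5333 p [ 0.5775 -0.1288  0.2452] jaw ang 72.81 down [-0.0077  0.0016 -1.    ] F [-0.3569  0.6454 -0.4788] M [-0.0257  0.0247  0.0207] op 0.3467 q [-0.3903  0.0981  1.7686 -0.0015  1.2826 -1.6606]
t 4.5833 p [ 0.5778 -0.1279  0.2457] jaw ang 72.9 down [-0.0069  0.0016 -1.    ] F [ 0.0868 -0.0016 -1.3188] M [ 0.0001 -0.0261 -0.0238] op 0.3472 q [-0.3887  0.0975  1.7683 -0.0012  1.2828 -1.6607]
```

View pics/w3.png

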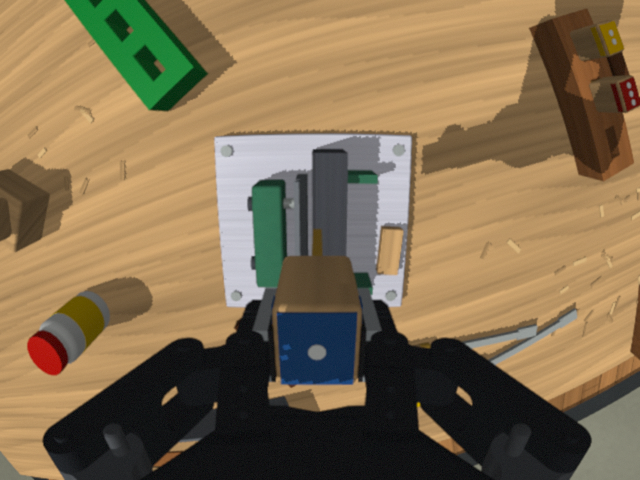

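The view shows the fence at (330,200), the sprung plate at (303,215) and the carrier at (268,235), but the leaf hides the near half. I'll step back along −tool x for a full view.

Request:
jog_arm([
  [[0,0,-0.007],[-0.02,-0.003,0],0.2],
  [[0,0,-0.007],[-0.045,-0.003,0],0.2],
  [[0,0,-0.007],[-0.065,-0.003,0],0.2],
  [[0,0,-0.007],[-0.075,-0.003,0],0.2],
  [[0,0,-0.007],[-0.075,-0.003,0],0.2],
  [[0,0,-0.007],[-0.075,-0.003,0],0.2],
  [[0,0,-0.007],[-0.075,-0.003,0],0.2],
])

```text
time: 5.17
eef_pos: [0.507, -0.1056, 0.2496]
tcp_rot: [0.7, -0.104, 0.105, -0.699]
contact_force: [-0.4, 0.5, -0.8]
opening: 0.349
```

```bash
python3 - <<'E'
from h import *
from plant import ctrl
s=ctrl.get_state();show(s)
c=ctrl.read_camera("wrist");cv2.imwrite("pics/w4.png",c["pixels"]);s2=ctrl.get_state();show(s2)
pickle.dump((s,c),open("w4.pkl","wb"))
W=wpts(s,c);ms,h,sa,v=leafmasks(c["pixels"])
f=(abs(W[...,0]-.61)<.14)&(abs(W[...,1]+.14)<.14)
m=f&(abs(W[...,2]-.078)<.003)&(sa<90)&(v<120);print("fence",m.sum(),rect(W[m][:,:2]),np.median(W[m],0))
m2=f&(abs(W[...,2]-.018)<.003);print("base",m2.sum(),rect(W[m2][:,:2]),np.median(W[m2],0))
crop(c["pixels"],200,120,440,320,3,"pics/w4c.png")
E
```

```text
t 5.1667 p [ 0.507  -0.1056  0.2496] jaw ang 72.95 down [ 0.0009 -0.0008 -1.    ] F [-0.3653  0.5289 -0.793 ] M [-0.0286  0.0317 -0.0058] op 0.349 q [-0.4012 -0.0795  1.9395 -0.0004  1.2804 -1.6743]
t 5.2167 p [ 0.507  -0.1058  0.2494] jaw ang 72.93 down [ 0.0005 -0.0006 -1.    ] F [ 0.5998 -0.592  -1.5258] M [-0.0156  0.0023 -0.0197] op 0.3443 q [-0.4016 -0.079   1.9393 -0.0004  1.2806 -1.6744]
fence 472 (array([ 0.5395, -0.1049]), array([28.539 , 19.7701]), 73.13481140136719) [ 0.5401 -0.1004  0.078 ]
base 11174 (array([ 0.6382, -0.1516]), array([200.8694, 267.0484]), 73.15586853027344) [ 0.5449 -0.1373  0.018 ]
```

View pics/w4c.png

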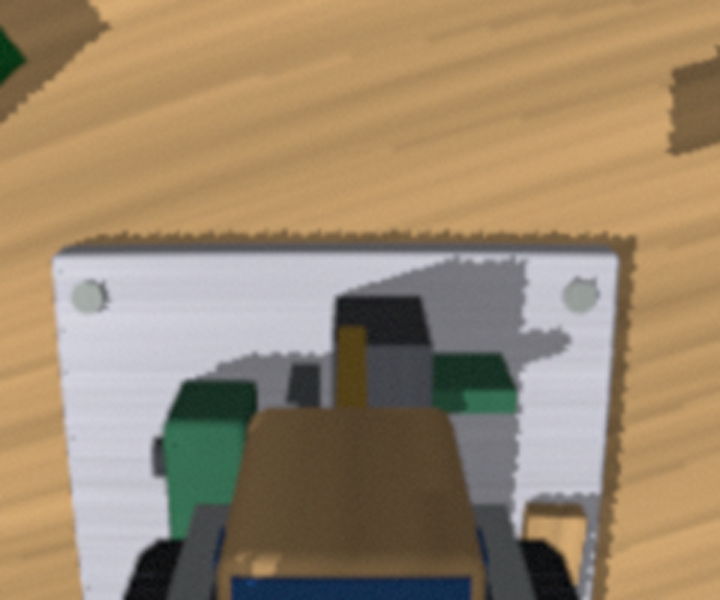

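The image's up direction is −tool x, so I moved the wrong way. Going forward 150 mm instead.

Request:
jog_arm([
  [[0,0,0],[0.03,0,0],0.2],
  [[0,0,0],[0.065,0,0],0.2],
  [[0,0,0],[0.1,0,0],0.2],
  [[0,0,0],[0.13,0,0],0.2],
  [[0,0,0],[0.15,0,0],0.2],
  [[0,0,0],[0.155,0,0],0.2],
  [[0,0,0],[0.155,0,0],0.2],
  [[0,0,0],[0.155,0,0],0.2],
])

```text
time: 5.88
eef_pos: [0.6549, -0.1511, 0.2488]
tcp_rot: [0.699, -0.105, 0.105, -0.699]
contact_force: [0.2, 0.7, -1.2]
opening: 0.347
```

```bash
python3 - <<'E'
from h import *
from plant import ctrl
s=ctrl.get_state();show(s)
c=ctrl.read_camera("wrist");cv2.imwrite("pics/w5.png",c["pixels"]);s2=ctrl.get_state();show(s2)
pickle.dump((s,c),open("w5.pkl","wb"))
W=wpts(s,c);ms,h,sa,v=leafmasks(c["pixels"])
f=(abs(W[...,0]-.61)<.14)&(abs(W[...,1]+.14)<.14)
m=f&(abs(W[...,2]-.078)<.003)&(sa<90)&(v<120);print("fence",m.sum(),rect(W[m][:,:2]),np.median(W[m],0))
m2=f&(abs(W[...,2]-.018)<.003);print("base",m2.sum(),rect(W[m2][:,:2]),np.median(W[m2],0))
crop(c["pixels"],200,60,440,260,3,"pics/w5c.png")
E
```

```text
t 5.8833 p [ 0.6549 -0.1511  0.2488] jaw ang 72.94 down [-0.0011  0.     -1.    ] F [ 0.2037  0.7304 -1.244 ] M [-0.0401  0.0293  0.0773] op 0.3468 q [-0.3773  0.2684  1.5665 -0.0004  1.3077 -1.6502]
t 5.9333 p [ 0.6545 -0.151   0.2492] jaw ang 72.94 down [-0.0007 -0.0002 -1.    ] F [-0.4637 -0.531   0.0166] M [-0.0613 -0.0036  0.0143] op 0.3486 q [-0.3773  0.2671  1.5674 -0.0004  1.3076 -1.6502]
fence 5995 (array([ 0.6048, -0.1317]), array([ 41.958 , 159.0088]), 73.20026397705078) [ 0.6027 -0.1243  0.0779]
base 21887 (array([ 0.6366, -0.1513]), array([200.6105, 263.0737]), 72.96651458740234) [ 0.5975 -0.1468  0.018 ]
```

View pics/w5.png

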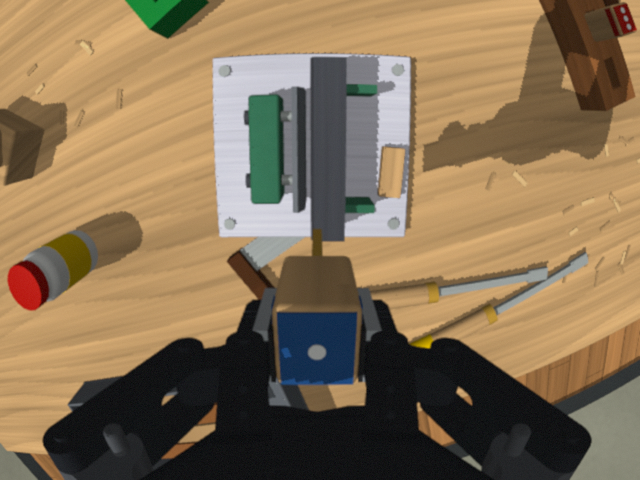

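View pics/w5c.png

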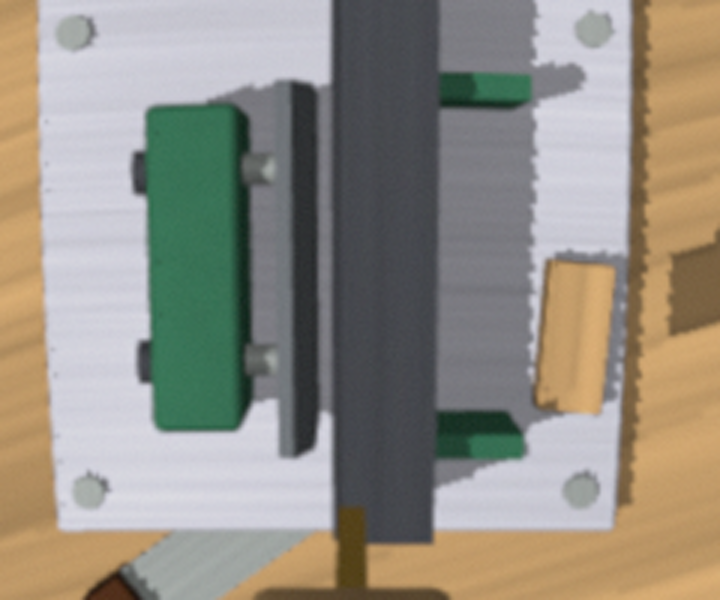

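Full clear view: fence at (328,150), plate top edge at (298,150), carrier at (266,148). Now I'll fit the feeder frame.

```bash
cat > fit.py <<'E'
from h import *
s,c=pickle.load(open("w5.pkl","rb"))
W=wpts(s,c);ms,h,sa,v=leafmasks(c["pixels"])
# fence top mask in image rows: edges left/right
best=None
th=np.radians(-16.95)
for deg in [-16.6,-16.8,-17.0,-17.2]:
    th=np.radians(deg);ex=np.array([np.cos(th),np.sin(th)]);ey=np.array([-ex[1],ex[0]])
    o=np.array([.603,-.13])
    X=(W[...,:2]-o)@ex;Y=(W[...,:2]-o)@ey;Z=W[...,2]
    m=(abs(Z-.078)<.002)&(abs(X)<.1)&(abs(Y)<.04)&(sa<90)
    # left edge & right edge per x bin
    bins=np.arange(-.075,.03,.005);L=[];Rr=[];xc=[]
    for b in bins:
        k=m&(X>=b)&(X<b+.005)
        if k.sum()>20: L.append(np.percentile(Y[k],2));Rr.append(np.percentile(Y[k],98));xc.append(b)
    print(deg,"slopeL %.4f slopeR %.4f"%(np.polyfit(xc,L,1)[0],np.polyfit(xc,Rr,1)[0]),np.median(L),np.median(Rr),"X",np.percentile(X[m],[0.2,99.8]))
    B=(abs(Z-.018)<.0025)&(sa<60)&(v>90)&(abs(X)<.13)&(abs(Y)<.15)
    print("   base X",np.percentile(X[B],[.2,99.8]),"Y",np.percentile(Y[B],[.2,99.8]))
    for xb in [-.03,0,.02]:
        P=(abs(X-xb)<.006)&(abs(Y+.02)<.03)
        ys=np.arange(-.04,.02,.002)
        print(xb,[ (round(float(y)*1000),round(float(np.median(Z[P&(abs(Y-y)<.001)]))*1000,0)) for y in ys if (P&(abs(Y-y)<.001)).sum()>3])if deg==-17.0 else 0
E
python3 fit.py
```

```text
-16.6 slopeL -0.0040 slopeR -0.0084 -0.007435653675470431 0.019037544708173846 X [-0.0773  0.0815]
   base X [-0.0925  0.0965] Y [-0.11    0.0891]
-16.8 slopeL -0.0003 slopeR -0.0050 -0.007599709531879052 0.018965436198711078 X [-0.0773  0.0815]
   base X [-0.0925  0.0964] Y [-0.1099  0.0891]
-17.0 slopeL 0.0034 slopeR -0.0014 -0.007763004189084883 0.018922014525408367 X [-0.0773  0.0815]
   base X [-0.0925  0.0964] Y [-0.1098  0.089 ]
-0.03 [(-40, 62.0), (-38, 55.0), (-36, 48.0), (-34, 48.0), (-32, 48.0), (-30, 48.0), (-28, 49.0), (-26, 72.0), (-24, 72.0), (-22, 73.0), (-20, 70.0), (-18, 65.0), (-16, 55.0), (-14, 18.0), (-12, 18.0), (-10, 73.0), (-8, 76.0), (-6, 78.0), (-4, 78.0), (-2, 78.0), (0, 78.0), (2, 78.0), (4, 78.0), (6, 78.0), (8, 78.0), (10, 78.0)]
0 [(-40, 61.0), (-38, 43.0), (-36, 18.0), (-34, 18.0), (-32, 18.0), (-30, 18.0), (-26, 72.0), (-24, 73.0), (-22, 73.0), (-20, 71.0), (-18, 65.0), (-16, 59.0), (-14, 18.0), (-12, 18.0), (-10, 73.0), (-8, 77.0), (-6, 78.0), (-4, 78.0), (-2, 78.0), (0, 78.0), (2, 78.0), (4, 78.0), (6, 78.0), (8, 78.0), (10, 78.0)]
0.02 [(-40, 62.0), (-38, 47.0), (-36, 18.0), (-34, 18.0), (-32, 18.0), (-30, 18.0), (-26, 72.0), (-24, 73.0), (-22, 73.0), (-20, 70.0), (-18, 66.0), (-16, 60.0), (-14, 18.0), (-12, 18.0), (-10, 73.0), (-8, 76.0), (-6, 78.0), (-4, 78.0), (-2, 78.0), (0, 78.0), (2, 78.0), (4, 78.0), (6, 78.0), (8, 78.0), (10, 78.0)]
-17.2 slopeL 0.0069 slopeR 0.0022 -0.007888670177875631 0.018916587038380263 X [-0.0773  0.0815]
   base X [-0.0925  0.0965] Y [-0.1097  0.089 ]
```

```bash
python3 - <<'E'
from h import *
s,c=pickle.load(open("w5.pkl","rb"))
im=c["pixels"];z=c["range_z"]
for r in (234,240,246,252): print(r,[(u,tuple(int(a) for a in im[r,u]),round(float(z[r,u]),3)) for u in range(309,328,2)])
W=wpts(s,c);Rm=R.from_quat(s["tcp_rot"]).as_matrix();T=(W-np.array(s["eef_pos"]))@Rm
m=(abs(T[...,0]+.012)<.02)&(abs(T[...,2])<.03)&(T[...,1]>.012)&(T[...,1]<.09)
vv,uu=np.nonzero(m);print(len(vv),vv.min(),vv.max(),uu.min(),uu.max())
for r in range(vv.min(),vv.max()+1,3):
    k=m[r]; 
    if k.sum()>1:print(r,np.nonzero(k)[0][[0,-1]],T[r][k][0],T[r][k][-1])
# handle top & sides in tool frame
h=(abs(T[...,2])<.03)&(T[...,1]<-.02)&(T[...,1]>-.06)&(abs(T[...,0])<.03)
print("handle top",rect(T[h][:,[0,2]]),np.median(T[h][:,1]))
E
```

```text
234 [(309, (215, 203, 203), 0.389), (311, (125, 117, 117), 0.334), (313, (31, 63, 81), 0.198), (315, (25, 67, 83), 0.198), (317, (29, 67, 85), 0.198), (319, (26, 67, 84), 0.198), (321, (45, 68, 80), 0.328), (323, (73, 70, 68), 0.326), (325, (74, 67, 67), 0.327), (327, (74, 69, 69), 0.327)]
240 [(309, (110, 162, 202), 0.409), (311, (90, 131, 162), 0.412), (313, (37, 72, 90), 0.189), (315, (27, 68, 84), 0.189), (317, (27, 66, 85), 0.191), (319, (24, 65, 84), 0.19), (321, (42, 67, 80), 0.19), (323, (74, 77, 82), 0.329), (325, (75, 77, 81), 0.33), (327, (77, 78, 82), 0.33)]
246 [(309, (105, 154, 194), 0.412), (311, (87, 133, 167), 0.413), (313, (34, 72, 93), 0.18), (315, (23, 66, 83), 0.18), (317, (22, 64, 82), 0.179), (319, (25, 65, 84), 0.18), (321, (43, 83, 105), 0.18), (323, (96, 142, 178), 0.414), (325, (101, 149, 184), 0.414), (327, (100, 148, 187), 0.411)]
252 [(309, (97, 144, 179), 0.416), (311, (77, 119, 150), 0.415), (313, (27, 68, 88), 0.172), (315, (23, 66, 84), 0.172), (317, (30, 65, 86), 0.171), (319, (24, 65, 82), 0.173), (321, (38, 77, 96), 0.172), (323, (102, 150, 189), 0.415), (325, (105, 156, 195), 0.415), (327, (104, 154, 193), 0.415)]
264 229 255 312 322
229 [313 320] [-0.0177  0.056  -0.0019] [-0.0176  0.0563  0.002 ]
232 [313 320] [-0.0176  0.0504 -0.0019] [-0.0171  0.0522  0.0019]
235 [313 320] [-0.0174  0.0454 -0.0018] [-0.0177  0.0446  0.0019]
238 [313 322] [-0.0175  0.0399 -0.0018] [-0.0178  0.0388  0.0028]
241 [313 322] [-0.0173  0.0355 -0.0017] [-0.0173  0.0357  0.0028]
244 [313 322] [-0.0172  0.0311 -0.0017] [-0.0171  0.0315  0.0027]
247 [312 322] [-0.0176  0.0254 -0.0021] [-0.0174  0.0258  0.0027]
250 [312 322] [-0.0171  0.0225 -0.0021] [-0.0169  0.023   0.0026]
253 [312 322] [-0.0171  0.0181 -0.0021] [-0.0171  0.0183  0.0025]
handle top (array([-0.0029, -0.    ]), array([59.9572, 33.717 ]), 89.58328247070312) -0.037731077710379014
```

```bash
python3 - <<'E'
from h import *
s,c=pickle.load(open("w5.pkl","rb"))
g=cv2.cvtColor(c["pixels"],cv2.COLOR_BGR2GRAY).astype(float);z=c["range_z"]
for r in (130,150,170): print(r,[(u,int(g[r,u]),round(float(z[r,u]),3)) for u in range(290,316)])
M=c["mount"];Rm=R.from_quat(s["tcp_rot"]).as_matrix()
def ray(u,v,Z):
    x=(u-c["cx"])/c["fx"];y=(v-c["cy"])/c["fy"];r=np.hypot(x,y);k=np.tan(r)/r
    d=Rm@(M[:3,:3]@np.array([x*k,-y*k,-1]));o=Rm@M[:3,3]+np.array(s["eef_pos"])
    return o+d*(Z-o[2])/d[2]
th=np.radians(-16.9);ex=np.array([np.cos(th),np.sin(th)]);ey=np.array([-ex[1],ex[0]]);o=np.array([.603,-.13])
# fence left silhouette: half level crossing from bright (~base grey) going to fence
for r in range(100,200,12):
    row=g[r,304:316]; k=int(np.argmin(np.diff(row)));
    hi,lo=row[:k+1].max(),row[k+1:].min();h=(hi+lo)/2
    i=k if row[k]>h>=row[k+1] else k
    u=304+i+(row[i]-h)/(row[i]-row[i+1])
    p=ray(u,r,.072)[:2]-o;print(r,round(u,2),hi,lo,"Y",(p@ey*1000).round(2),"X",(p@ex*1000).round(1))
print("tool y local",(np.array(s["eef_pos"])[:2]-o)@ey, (np.array(s["eef_pos"])[:2]-o)@ex)
E
```

```text
130 [(290, 120, 0.357), (291, 118, 0.359), (292, 116, 0.305), (293, 116, 0.304), (294, 116, 0.305), (295, 113, 0.305), (296, 103, 0.304), (297, 76, 0.305), (298, 54, 0.307), (299, 45, 0.309), (300, 47, 0.312), (301, 50, 0.31), (302, 51, 0.315), (303, 48, 0.316), (304, 46, 0.318), (305, 68, 0.346), (306, 106, 0.359), (307, 122, 0.359), (308, 123, 0.359), (309, 119, 0.358), (310, 97, 0.359), (311, 71, 0.306), (312, 58, 0.303), (313, 65, 0.302), (314, 71, 0.301), (315, 73, 0.301)]
150 [(290, 123, 0.364), (291, 124, 0.365), (292, 118, 0.311), (293, 119, 0.311), (294, 117, 0.311), (295, 116, 0.31), (296, 108, 0.31), (297, 81, 0.312), (298, 53, 0.311), (299, 50, 0.313), (300, 48, 0.315), (301, 49, 0.317), (302, 47, 0.318), (303, 47, 0.32), (304, 45, 0.323), (305, 63, 0.344), (306, 109, 0.365), (307, 125, 0.364), (308, 127, 0.364), (309, 121, 0.364), (310, 100, 0.365), (311, 70, 0.311), (312, 59, 0.308), (313, 64, 0.306), (314, 69, 0.306), (315, 71, 0.306)]
170 [(290, 124, 0.37), (291, 125, 0.371), (292, 119, 0.316), (293, 119, 0.316), (294, 119, 0.316), (295, 119, 0.315), (296, 115, 0.315), (297, 85, 0.316), (298, 56, 0.316), (299, 48, 0.319), (300, 47, 0.32), (301, 50, 0.321), (302, 48, 0.324), (303, 45, 0.326), (304, 46, 0.329), (305, 56, 0.345), (306, 97, 0.37), (307, 116, 0.371), (308, 125, 0.37), (309, 121, 0.37), (310, 98, 0.316), (311, 70, 0.317), (312, 60, 0.314), (313, 65, 0.311), (314, 69, 0.31), (315, 71, 0.31)]
100 310.16 123.0 62.0 Y -10.15 X -40.5
112 310.1 124.0 63.0 Y -10.23 X -30.2
124 310.02 124.0 61.0 Y -10.36 X -19.8
136 310.25 125.0 61.0 Y -10.21 X -9.5
148 310.27 125.0 58.0 Y -10.25 X 0.8
160 310.2 126.0 60.0 Y -10.37 X 11.2
172 310.2 124.0 62.0 Y -10.44 X 21.6
184 310.29 122.0 63.0 Y -10.43 X 32.2
196 309.98 136.0 61.0 Y -10.77 X 42.8
tool y local -0.005113015947431911 0.05578575827793572
```

```bash
cat >> h.py <<'E'
TH=np.radians(-17.0);EX=np.array([np.cos(TH),np.sin(TH)]);EY=np.array([-EX[1],EX[0]]);O=np.array([.603,-.13])
def feed(X,Y,Z): # feeder-local mm (face Y=-10.3, middle X=2.1) -> world
    p=O+X/1000*EX+Y/1000*EY;return [p[0],p[1],Z/1000]
def loc(s):
    p=np.array(s["eef_pos"]);q=p[:2]-O;print("local TCP X %.2f Y %.2f Z %.2f mm"%(q@EX*1000,q@EY*1000,p[2]*1000))
def ff(s):
    F=np.array(s["contact_force"]);print("F feeder x %.1f y %.1f z %.1f"%(F[:2]@EX,F[:2]@EY,F[2]))
E
python3 - <<'E'
from h import *
from plant import ctrl
s=ctrl.get_state();show(s);loc(s);plan(s,feed(4.5,-13.3,150),TH+np.pi/2)
E
```

```text
t 5.9333 p [ 0.6545 -0.151   0.2492] jaw ang 72.94 down [-0.0007 -0.0002 -1.    ] F [-0.4637 -0.531   0.0166] M [-0.0613 -0.0036  0.0143] op 0.3486 q [-0.3773  0.2671  1.5674 -0.0004  1.3076 -1.6502]
local TCP X 55.42 Y -4.99 Z 249.16 mm
turn [ 0.0004 -0.0011 -0.0006] shift [-0.0509  0.0992 -0.0083] rows>= 2.7
```

Request:
jog_arm([
  [[0,0,0],[-0.02,0.025,-0.004],0.2],
  [[0,0,0],[-0.04,0.055,-0.008],0.2],
  [[0,0,0],[-0.051,0.08,-0.0083],0.2],
  [[0,0,0],[-0.051,0.095,-0.0083],0.2],
  [[0,0,0],[-0.051,0.099,-0.0083],0.2],
  [[0,0,0],[-0.051,0.099,-0.0083],0.2],
  [[0,0,0],[-0.051,0.099,-0.0083],0.2],
])

```text
time: 6.52
eef_pos: [0.6038, -0.1441, 0.1518]
tcp_rot: [0.7, -0.104, 0.105, -0.699]
contact_force: [-0.6, 0.3, -1.0]
opening: 0.344
```

```bash
python3 - <<'E'
from h import *
from plant import ctrl
s=ctrl.get_state();show(s);loc(s);ff(s);plan(s,feed(4.5,-13.3,95),TH+np.pi/2)
c=ctrl.read_camera("scene");crop(c["pixels"],210,225,342,324,6,"pics/s6.png")
E
```

```text
t 6.5167 p [ 0.6038 -0.1441  0.1518] jaw ang 72.94 down [ 0.0014 -0.0011 -1.    ] F [-0.5975  0.2975 -0.983 ] M [-0.0212 -0.0114 -0.0007] op 0.3442 q [-0.3974  0.2427  1.7814 -0.0005  1.1157 -1.6703]
local TCP X 4.91 Y -13.25 Z 151.76 mm
F feeder x -0.7 y 0.1 z -1.0
turn [ 0.0006 -0.001   0.0017] shift [-0.0005  0.0568 -0.    ] rows>= 1.4
```

View pics/s6.png

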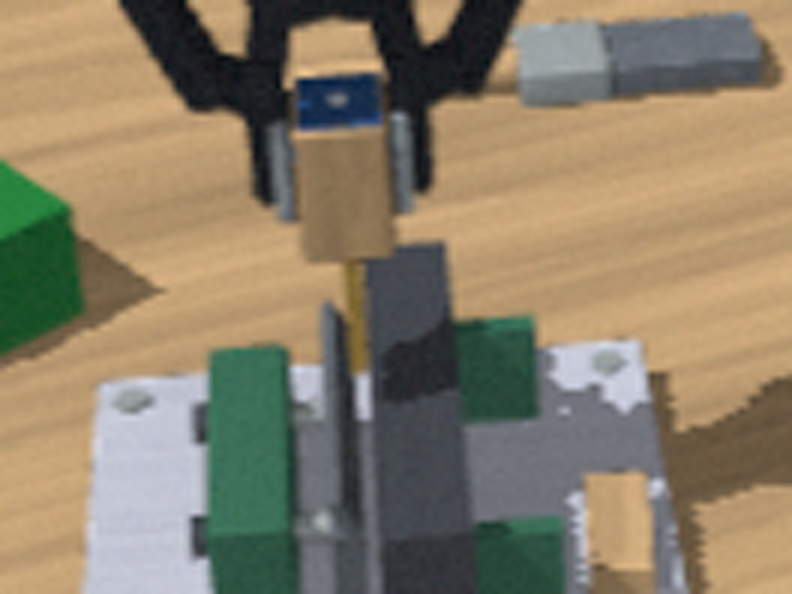

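The scene crop shows the blue leaf upright, with its blade (355,320) over the slot between plate (340,350) and fence (410,350). I'll descend carefully.

Request:
jog_arm([
  [[0,0,0],[-0.0004,0.01,0],0.2],
  [[0,0,0],[-0.0004,0.018,0],0.2],
  [[0,0,0],[-0.0004,0.024,0],0.2],
  [[0,0,0],[-0.0004,0.029,0],0.2],
  [[0,0,0],[-0.0004,0.032,0],0.2],
])

```text
time: 6.98
eef_pos: [0.6035, -0.144, 0.1189]
tcp_rot: [0.7, -0.105, 0.105, -0.699]
contact_force: [-0.7, 0.1, -1.3]
opening: 0.344
```

```bash
cat > st.py <<'E'
from h import *
from plant import ctrl
s=ctrl.get_state();show(s);loc(s);ff(s)
E
python3 st.py
```

```text
t 6.9833 p [ 0.6035 -0.144   0.1189] jaw ang 72.95 down [ 0.0008 -0.0008 -1.    ] F [-0.7198  0.0653 -1.2909] M [-0.0321 -0.0124 -0.0172] op 0.3436 q [-0.3974  0.2803  1.8011 -0.0005  1.0591 -1.6703]
local TCP X 4.60 Y -13.25 Z 118.95 mm
F feeder x -0.7 y -0.1 z -1.3
```

No contact; the tip is at about z 61. I'll continue part way.

Request:
jog_arm([
  [[0,0,0],[0,0.004,0],0.2],
  [[0,0,0],[0,0.008,0],0.2],
  [[0,0,0],[0,0.011,0],0.2],
  [[0,0,0],[0,0.012,0],0.2],
])

```text
time: 7.32
eef_pos: [0.6032, -0.1439, 0.1061]
tcp_rot: [0.699, -0.105, 0.105, -0.699]
contact_force: [-0.3, -0.0, 0.1]
opening: 0.345
```

```bash
python3 st.py
```

```text
t 7.3167 p [ 0.6032 -0.1439  0.1061] jaw ang 72.95 down [-0.0002 -0.0004 -1.    ] F [-0.2942 -0.0214  0.095 ] M [ 0.0398  0.0365 -0.0368] op 0.3446 q [-0.3974  0.2961  1.8076 -0.0005  1.0379 -1.6703]
local TCP X 4.28 Y -13.25 Z 106.12 mm
F feeder x -0.3 y -0.1 z 0.1
```

Request:
jog_arm([
  [[0,0,0],[0.0003,0.004,0],0.2],
  [[0,0,0],[0.0003,0.007,0],0.2],
  [[0,0,0],[0.0003,0.008,0],0.2],
  [[0,0,0],[0.0003,0.008,0],0.2],
])

```text
time: 7.65
eef_pos: [0.6032, -0.1439, 0.0977]
tcp_rot: [0.699, -0.105, 0.105, -0.699]
contact_force: [0.2, -0.1, -1.0]
opening: 0.349
```

```bash
python3 st.py
```

```text
t 7.65 p [ 0.6032 -0.1439  0.0977] jaw ang 72.94 down [-0.001  -0.0001 -1.    ] F [ 0.1772 -0.1456 -1.0163] M [-0.0245  0.0187  0.0134] op 0.3488 q [-0.3974  0.3074  1.8109 -0.0005  1.0242 -1.6703]
local TCP X 4.29 Y -13.22 Z 97.65 mm
F feeder x 0.2 y -0.1 z -1.0
```

No vertical drag (weight of about 1 N still carried), so it is loose. I'll confirm by letting go.

Request:
jog_arm([
  [[0,0,0],[0,0,0],0.5],
  [[0,0,0],[0,0,0],0.5],
  [[0,0,0],[0,0,0],0.5],
  [[0,0,0],[0,0,0],0.5],
])

```text
time: 7.98
eef_pos: [0.6035, -0.144, 0.0981]
tcp_rot: [0.699, -0.105, 0.105, -0.699]
contact_force: [-0.1, -0.5, 0.2]
opening: 0.499
```

```bash
cat > see.py <<'E'
import sys
from h import *
from plant import ctrl
n=sys.argv[1]
s=ctrl.get_state();show(s);loc(s);ff(s)
c=ctrl.read_camera("scene");w=ctrl.read_camera("wrist")
a=cv2.resize(c["pixels"][225:345,210:370],(440,330),interpolation=cv2.INTER_CUBIC)
b=cv2.resize(w["pixels"],(440,330))
cv2.imwrite(f"pics/{n}.png",np.vstack([a,b]) if 0 else np.hstack([a,b])[:, :])
im=cv2.imread(f"pics/{n}.png");cv2.imwrite(f"pics/{n}.png",cv2.resize(im,(800,300)))
W=wpts(s,w);T=(W-np.array(s["eef_pos"]))@R.from_quat(s["tcp_rot"]).as_matrix()
h=(abs(T[...,2])<.03)&(T[...,1]<-.0)&(T[...,1]>-.07)&(abs(T[...,0])<.04)
ms,*_=leafmasks(w["pixels"])
for k,m in ms.items():
    m=m&h
    if m.sum()>200: print("cap",k,m.sum(),"world z",np.median(W[m][:,2]),"tool",np.median(T[m],0))
pickle.dump((s,w,c),open(f"{n}.pkl","wb"))
E
python3 see.py v7
```

```text
t 7.9833 p [ 0.6035 -0.144   0.0981] jaw ang 72.95 down [-0.0002 -0.0004 -1.    ] F [-0.0591 -0.4831  0.209 ] M [-0.0561 -0.0285 -0.0036] op 0.4987 q [-0.3974  0.307   1.8105 -0.0005  1.0242 -1.6703]
local TCP X 4.59 Y -13.23 Z 98.10 mm
F feeder x 0.1 y -0.5 z 0.2
cap blue 4719 world z 0.1285613283230357 tool [-0.0046 -0.0305 -0.0009]
```

View pics/v7.png

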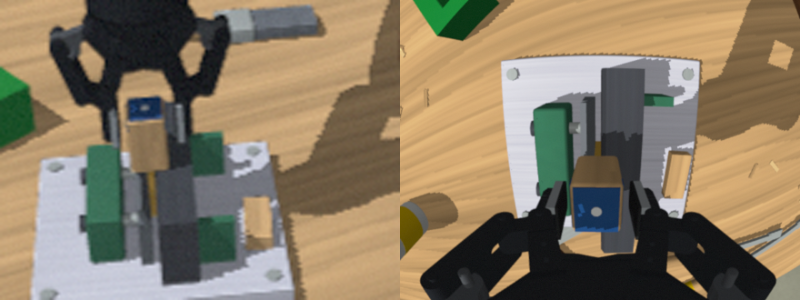

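The cap is now at z 0.1286 against 0.1357 when held, so the thin leaf dropped home and is loose. I'll regrip it and take it back to its slot.

Request:
jog_arm([
  [[0,0,0],[0,0.004,-0.0008],0.5],
  [[0,0,0],[0,0.007,-0.0008],0.5],
  [[0,0,0],[0,0.007,-0.0008],0.2],
  [[0,0,0],[0,0.007,-0.0008],0.2],
  [[0,0,0],[0,0.007,-0.0008],0.2],
  [[0,0,0],[0,0.007,-0.0008],0.2],
])

```text
time: 8.58
eef_pos: [0.6029, -0.1444, 0.0904]
tcp_rot: [-0.699, 0.105, -0.104, 0.699]
contact_force: [0.7, 0.1, -1.3]
opening: 0.345
```

```bash
python3 st.py
```

```text
t 8.5833 p [ 0.6029 -0.1444  0.0904] jaw ang 72.94 down [-0.0013  0.0004 -1.    ] F [ 0.6952  0.0565 -1.3486] M [ 0.1957 -0.0337  0.002 ] op 0.3451 q [-0.3986  0.3165  1.8143 -0.0001  1.0122 -1.6716]
local TCP X 4.08 Y -13.83 Z 90.44 mm
F feeder x 0.6 y 0.3 z -1.3
```

Request:
jog_arm([
  [[0,0,0],[0,-0.015,0],0.2],
  [[0,0,0],[0,-0.04,0],0.2],
  [[0,0,0],[0,-0.07,0],0.2],
  [[0,0,0],[0,-0.09,0],0.2],
  [[0,0,0],[0,-0.1,0],0.2],
  [[0,0,0],[0,-0.105,0],0.2],
])

```text
time: 9.08
eef_pos: [0.6039, -0.1449, 0.1978]
tcp_rot: [0.7, -0.104, 0.106, -0.699]
contact_force: [0.0, -0.8, -0.8]
opening: 0.344
```

```bash
cat >> h.py <<'E'
RA=np.radians(9.4);RX=np.array([np.cos(RA),np.sin(RA)]);RY=np.array([-RX[1],RX[0]]);RO=np.array([.5398,.2107])
def rack(X,Y,Z):
    p=RO+X/1000*RX+Y/1000*RY;return [p[0],p[1],Z/1000]
def rloc(s):
    p=np.array(s["eef_pos"]);q=p[:2]-RO;print("rack TCP X %.2f Y %.2f Z %.2f mm"%(q@RX*1000,q@RY*1000,p[2]*1000))
E
python3 - <<'E'
from h import *
from plant import ctrl
s=ctrl.get_state();show(s);plan(s,rack(60.4,0,190),RA+np.pi/2)
E
```

```text
t 9.0833 p [ 0.6039 -0.1449  0.1978] jaw ang 72.95 down [ 0.0022 -0.0013 -1.    ] F [ 0.0075 -0.8271 -0.7576] M [-0.0026 -0.0023  0.0097] op 0.3445 q [-0.3986  0.1965  1.747  -0.0004  1.1956 -1.6716]
turn [ 0.0012 -0.4617  0.0023] shift [-0.1115  0.0073  0.3481] rows>= 8.8
```

Request:
jog_arm([
  [[0,-0.04,0.001],[-0.01,0,0.03],0.2],
  [[0,-0.095,0.001],[-0.023,0.001,0.07],0.2],
  [[0,-0.15,0.002],[-0.036,0.002,0.11],0.2],
  [[0.001,-0.2,0.002],[-0.048,0.003,0.15],0.2],
  [[0.001,-0.25,0.002],[-0.06,0.004,0.19],0.2],
  [[0.001,-0.3,0.002],[-0.073,0.005,0.23],0.2],
  [[0.001,-0.36,0.002],[-0.086,0.006,0.27],0.2],
  [[0.001,-0.41,0.002],[-0.099,0.007,0.308],0.2],
  [[0.001,-0.45,0.002],[-0.108,0.007,0.336],0.2],
  [[0.001,-0.462,0.002],[-0.1115,0.007,0.348],0.2],
])

```text
time: 9.92
eef_pos: [0.5975, 0.2243, 0.1881]
tcp_rot: [-0.704, -0.059, 0.061, 0.705]
contact_force: [0.9, -1.1, -1.3]
opening: 0.346
```

```bash
python3 - <<'E'
from h import *
from plant import ctrl
s=ctrl.get_state();show(s);rloc(s);plan(s,rack(60.4,0,120),RA+np.pi/2)
E
```

```text
t 9.9167 p [0.5975 0.2243 0.1881] jaw ang 99.72 down [-0.0032  0.0002 -1.    ] F [ 0.9284 -1.0713 -1.2608] M [-0.0433  0.0019 -0.0085] op 0.3457 q [ 0.2     0.2451  1.7081  0.0009  1.1916 -1.5408]
rack TCP X 59.17 Y 3.94 Z 188.06 mm
turn [-0.0007  0.0055 -0.0032] shift [ 0.0014  0.0681 -0.004 ] rows>= 1.6
```

Request:
jog_arm([
  [[0,0.0055,-0.003],[0.0014,0.01,-0.004],0.2],
  [[0,0.0055,-0.003],[0.0014,0.035,-0.004],0.2],
  [[0,0.0055,-0.003],[0.0014,0.055,-0.004],0.2],
  [[0,0.0055,-0.003],[0.0014,0.066,-0.004],0.2],
  [[0,0.0055,-0.003],[0.0014,0.068,-0.004],0.2],
  [[0,0.0055,-0.003],[0.0014,0.068,-0.004],0.2],
])

```text
time: 10.42
eef_pos: [0.5986, 0.2191, 0.1182]
tcp_rot: [0.705, 0.056, -0.059, -0.705]
contact_force: [-0.7, -1.1, -0.3]
opening: 0.351
```

```bash
python3 see.py v8; python3 - <<'E'
from h import *
from plant import ctrl
s,w,c=pickle.load(open("v8.pkl","rb"));rloc(s);plan(s,rack(60.4,0,75),RA+np.pi/2)
W=wpts(s,w);T=(W-np.array(s["eef_pos"]))@R.from_quat(s["tcp_rot"]).as_matrix()
m=(abs(T[...,0]+.015)<.02)&(abs(T[...,2])<.012)&(T[...,1]>.015)&(T[...,1]<.056)
print("blade",m.sum(),np.median(T[m],0),np.percentile(T[m][:,2],[2,98]))
q=W[...,:2]-RO;X=q@RX;Y=q@RY;k=(abs(W[...,2]-.05)<.003)&(X>-.1)&(X<.05)&(abs(Y)<.045);print("rack Y",np.percentile(Y[k],[.5,99.5]))
cv2.imwrite("pics/v8w.png",w["pixels"])
E
```

```text
t 10.4167 p [0.5986 0.2191 0.1182] jaw ang 99.31 down [-0.0035 -0.0003 -1.    ] F [-0.6857 -1.0742 -0.3465] M [-0.005   0.004   0.0567] op 0.3513 q [ 0.1918  0.3178  1.7552  0.0004  1.0721 -1.5417]
local TCP X -106.24 Y 332.60 Z 118.20 mm
F feeder x -0.3 y -1.2 z -0.3
cap blue 5056 world z 0.15666949599872007 tool [-0.0042 -0.0385 -0.0003]
rack TCP X 59.43 Y -1.30 Z 118.20 mm
turn [-0.0003 -0.0016 -0.0035] shift [0.0011 0.0432 0.0013] rows>= 1.0
blade 243 [-0.0165  0.0329  0.0003] [-0.0022  0.0025]
rack Y [-0.0306  0.0293]
```

View pics/v8w.png

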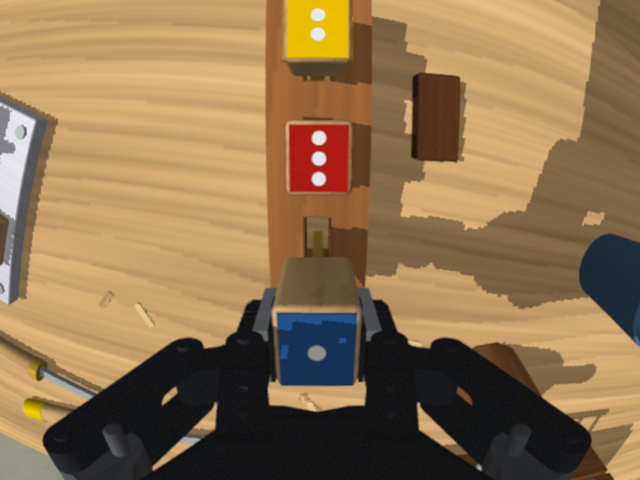

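The blade (317,242) is centred over the empty slot mouth (317,225). Lowering.

Request:
jog_arm([
  [[0,-0.0016,-0.003],[0,0.012,0.0012],0.2],
  [[0,-0.0016,-0.003],[0,0.028,0.0012],0.2],
  [[0,-0.0016,-0.003],[0,0.042,0.0012],0.2],
  [[0,-0.0016,-0.003],[0,0.051,0.0012],0.2],
  [[0,-0.0016,-0.003],[0,0.054,0.0012],0.2],
  [[0,-0.0016,-0.003],[0,0.055,0.0012],0.2],
])

```text
time: 11.02
eef_pos: [0.6187, 0.2246, 0.0918]
tcp_rot: [-0.703, -0.076, 0.041, 0.706]
contact_force: [-4.1, -1.9, 61.2]
opening: 0.348
```

```bash
python3 st.py
```

```text
t 11.0167 p [0.6187 0.2246 0.0918] jaw ang 99.45 down [ 0.0494  0.0097 -0.9987] F [-4.0673 -1.881  61.2221] M [-0.2611  0.6905 -0.0277] op 0.348 q [ 0.1944  0.3653  1.7481 -0.      0.9779 -1.5413]
local TCP X -88.68 Y 343.74 Z 91.83 mm
F feeder x -3.3 y -3.0 z 61.2
```

Unexpected contact. Backing up straight away.

Request:
jog_arm([
  [[0,0,-0.02],[-0.005,-0.015,0],0.2],
  [[0,0,-0.045],[-0.01,-0.03,0],0.2],
  [[0,0,-0.045],[-0.015,-0.04,0],0.2],
  [[0,0,-0.045],[-0.018,-0.05,0],0.2],
  [[0,0,-0.045],[-0.018,-0.05,0],0.2],
])

```text
time: 11.43
eef_pos: [0.5983, 0.2213, 0.1422]
tcp_rot: [-0.701, -0.092, 0.024, 0.707]
contact_force: [0.5, -1.0, -0.9]
opening: 0.343
```

```bash
python3 see.py v9; python3 - <<'E'
from h import *
s,w,c=pickle.load(open("v9.pkl","rb"));rloc(s)
cv2.imwrite("pics/v9w.png",w["pixels"]);crop(c["pixels"],345,130,505,290,4,"pics/v9s.png")
E
```

```text
t 11.4333 p [0.5983 0.2213 0.1422] jaw ang 99.46 down [ 0.0948  0.0173 -0.9953] F [ 0.533  -1.0283 -0.9285] M [-0.0429  0.0448 -0.0329] op 0.3426 q [ 0.196   0.2421  1.8035 -0.0017  0.9994 -1.5389]
local TCP X -107.16 Y 334.56 Z 142.16 mm
F feeder x 0.8 y -0.8 z -0.9
cap blue 4694 world z 0.19456544044031387 tool [-0.0038 -0.0531 -0.0003]
rack TCP X 59.48 Y 0.87 Z 142.16 mm
```

View pics/v9w.png

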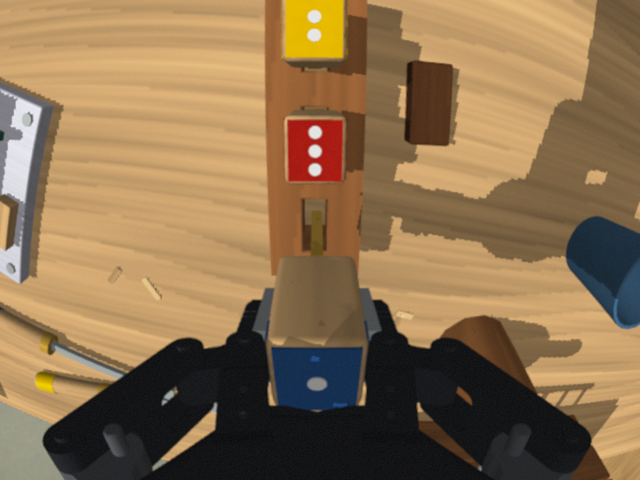

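View pics/v9s.png

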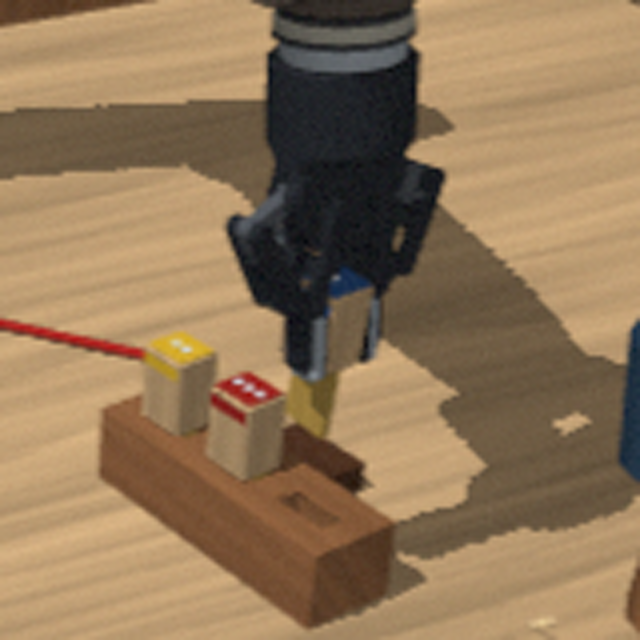

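The leaf slid 14 mm up in the grip when the blade hit the rack beside the slot mouth. I'll measure the actual mouth of the empty slot and the blade.

```bash
python3 - <<'E'
from h import *
for f in ("v8.pkl","v9.pkl"):
    s,w,c=pickle.load(open(f,"rb"))
    for nm,W in (("wrist",wpts(s,w)),("scene",pts(c))):
        q=W[...,:2]-RO;X=q@RX*1000;Y=q@RY*1000;Z=W[...,2]*1000
        print(f,nm)
        k=(abs(Z-50)<2.5)&(abs(X)<110)&(abs(Y)<45);print("  rack top X",np.percentile(X[k],[.3,99.7]),"Y",np.percentile(Y[k],[.3,99.7]))
        h=(Z<44)&(Z>-5)&(X>25)&(X<90)&(abs(Y)<20)
        if h.sum():print("  hole",h.sum(),"X",np.percentile(X[h],[1,99]),"Y",np.percentile(Y[h],[1,99]))
        if nm=="scene":
            for y in (-4,0,4): 
                print("   y",y,[(x,round(float(np.median(Z[(abs(X-x)<1)&(abs(Y-y)<2)])),0)) for x in range(30,96,2) if ((abs(X-x)<1)&(abs(Y-y)<2)).any()])
s,w,c=pickle.load(open("v9.pkl","rb"));W=wpts(s,w);T=(W-np.array(s["eef_pos"]))@R.from_quat(s["tcp_rot"]).as_matrix()
m=(abs(T[...,0]+.015)<.03)&(abs(T[...,2])<.012)&(T[...,1]>.0)&(T[...,1]<.06)
for a in np.arange(0,.06,.005):
    k=m&(abs(T[...,1]-a)<.0025)
    if k.sum()>3: print("blade",round(a,3),k.sum(),np.median(T[k],0))
E
```

```text
v8.pkl wrist
  rack top X [-89.9902  81.4901] Y [-30.8606  29.3151]
  hole 774 X [43.8145 74.709 ] Y [-9.1615  6.7547]
v8.pkl scene
  rack top X [-93.5127  97.2883] Y [-32.2229  30.0225]
  hole 42 X [38.7067 67.3809] Y [ 1.7092 11.2875]
   y -4 [(32, 49.0), (34, 47.0), (38, 49.0), (40, 48.0), (42, 47.0), (44, 79.0), (46, 80.0), (48, 83.0), (50, 77.0), (52, 78.0), (54, 84.0), (56, 80.0), (58, 86.0), (60, 77.0), (62, 83.0), (64, 87.0), (66, 80.0), (68, 89.0), (70, 92.0), (72, 96.0), (74, 134.0), (76, 125.0), (78, 137.0), (80, 399.0), (82, 190.0), (84, 332.0), (86, 393.0), (88, 331.0), (90, 390.0), (92, 299.0), (94, 307.0)]
   y 0 [(30, 49.0), (32, 48.0), (38, 49.0), (40, 44.0), (42, 61.0), (44, 85.0), (46, 74.0), (48, 73.0), (50, 79.0), (52, 70.0), (54, 81.0), (56, 71.0), (58, 80.0), (60, 72.0), (62, 115.0), (64, 84.0), (66, 247.0), (68, 96.0), (70, 192.0), (72, 199.0), (74, 136.0), (76, 127.0), (78, 154.0), (80, 364.0), (82, 364.0), (84, 365.0), (86, 363.0), (88, 335.0), (90, 343.0), (92, 330.0), (94, 293.0)]
   y 4 [(30, 48.0), (34, 49.0), (36, 48.0), (38, 45.0), (40, 43.0), (42, 44.
[... 1417 characters left out ...]
0), (42, 426.0), (44, 427.0), (46, 425.0), (48, 424.0), (50, 422.0), (54, 421.0), (56, 356.0), (58, 419.0), (60, 336.0), (62, 238.0), (64, 221.0), (66, 227.0), (68, 191.0), (70, 187.0), (72, 382.0), (74, 350.0), (76, 340.0), (78, 332.0), (80, 313.0), (82, 299.0), (84, 295.0), (86, 282.0), (88, 165.0), (90, 46.0), (92, 49.0), (94, 25.0)]
blade 0.0 40 [-0.0255  0.0012 -0.0004]
blade 0.005 57 [-0.026   0.0047 -0.0002]
blade 0.01 70 [-0.0271  0.0096 -0.0002]
blade 0.015 58 [-0.028   0.0154 -0.0002]
blade 0.02 55 [-0.0291  0.0197 -0.0002]
blade 0.025 51 [-0.0299  0.0245 -0.0002]
blade 0.03 54 [-0.0309  0.0298 -0.0002]
blade 0.035 37 [-0.0318  0.0351 -0.0002]
blade 0.04 8 [-0.0323  0.0381 -0.0009]
```

```bash
cat >> h.py <<'E'
def wray(s,c,u,v,Z):
    M=c["mount"];Rm=R.from_quat(s["tcp_rot"]).as_matrix()
    x=(u-c["cx"])/c["fx"];y=(v-c["cy"])/c["fy"];r=np.hypot(x,y);k=np.tan(r)/r
    d=Rm@(M[:3,:3]@np.array([x*k,-y*k,-1]));o=Rm@M[:3,3]+np.array(s["eef_pos"])
    return o+d*(Z-o[2])/d[2]
E
python3 - <<'E'
from h import *
for f in ("v8.pkl","v9.pkl"):
    s,w,c=pickle.load(open(f,"rb"))
    g=cv2.cvtColor(w["pixels"],cv2.COLOR_BGR2GRAY);W=wpts(s,w)
    for u in (308,326):
        print(f,u,[(v,int(g[v,u]),round(float(W[v,u,2])*1000),round(float((W[v,u,:2]-RO)@RX)*1000)) for v in range(192,270,3)])
    for v in (200,206,212,216,220): print(v,(wray(s,w,314,v,.05)[:2]-RO)@RX*1000)
    cv2.imwrite(f"pics/z{f[:2]}.png",cv2.resize(w["pixels"][180:290,260:380],None,fx=6,fy=5,interpolation=cv2.INTER_CUBIC))
E
```

```text
v8.pkl 308 [(192, 123, 98, 14), (195, 107, 48, 25), (198, 116, 48, 27), (201, 115, 49, 28), (204, 114, 47, 30), (207, 115, 49, 32), (210, 114, 49, 34), (213, 117, 48, 36), (216, 98, 47, 38), (219, 108, -2, 52), (222, 102, -1, 54), (225, 101, -1, 56), (228, 107, -2, 59), (231, 107, -1, 61), (234, 104, -2, 64), (237, 101, -2, 66), (240, 99, -2, 68), (243, 99, -2, 71), (246, 100, -1, 73), (249, 56, 3, 74), (252, 57, 8, 74), (255, 55, 15, 74), (258, 84, 111, 40), (261, 85, 114, 41), (264, 85, 118, 41), (267, 85, 122, 40)]
v8.pkl 326 [(192, 122, 98, 14), (195, 101, 48, 25), (198, 105, 48, 27), (201, 106, 48, 29), (204, 105, 50, 30), (207, 105, 48, 32), (210, 105, 48, 34), (213, 105, 47, 36), (216, 99, 48, 38), (219, 105, -2, 52), (222, 108, -2, 55), (225, 103, -2, 57), (228, 102, -1, 59), (231, 108, -1, 61), (234, 110, -2, 64), (237, 106, -3, 66), (240, 100, 0, 68), (243, 98, -2, 71), (246, 99, -2, 73), (249, 52, 2, 74), (252, 50, 7, 75), (255, 47, 14, 74), (258, 81, 111, 41), (261, 80, 114, 41), (264, 82, 118, 41), (267, 79, 122, 40)]
200 27.543197825771294
206 31.102347734453396
212 34.
[... 493 characters left out ...]
8, 93, 149, 33), (261, 94, 151, 34), (264, 97, 153, 34), (267, 96, 157, 33)]
v9.pkl 326 [(192, 105, 51, 36), (195, 104, 52, 37), (198, 94, 51, 39), (201, 65, 27, 49), (204, 74, 27, 51), (207, 73, 29, 53), (210, 73, 29, 55), (213, 74, 30, 57), (216, 75, 31, 59), (219, 74, 33, 60), (222, 71, 34, 62), (225, 73, 35, 64), (228, 73, 35, 66), (231, 75, 37, 68), (234, 76, 38, 69), (237, 77, 39, 71), (240, 74, 41, 73), (243, 74, 42, 75), (246, 77, 44, 76), (249, 76, 49, 76), (252, 101, 52, 77), (255, 100, 52, 79), (258, 91, 150, 33), (261, 94, 152, 33), (264, 92, 154, 34), (267, 93, 156, 34)]
200 41.07788467402786
206 45.10976763865174
212 49.18449346552305
216 51.92617969788247
220 54.68904019367275
```

View pics/zv8.png

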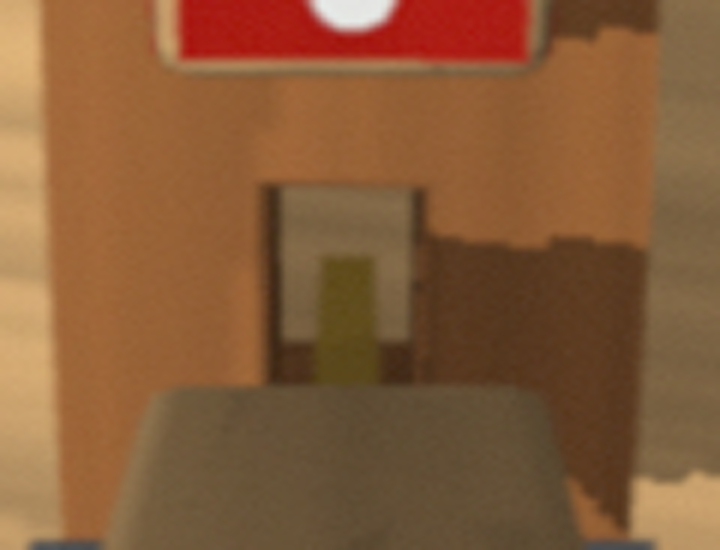

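The slot mouth spans X 38.2–74.5 in my rack frame, centred about 1–1.5 mm nearer than I assumed, so the blade caught the far lip. The leaf now sits tilted 0.18 rad in the grip. I'll tilt the tool to make the blade vertical and recentre it.

```bash
cat >> h.py <<'E'
def planT(s,p,a,tilt):
    R0=R.from_quat(s["tcp_rot"]).as_matrix();p0=np.array(s["eef_pos"])
    R1=tgt(a)@R.from_rotvec([0,0,-tilt]).as_matrix()
    rv=R.from_matrix(R0.T@R1).as_rotvec();d=R0.T@(np.array(p)-p0)
    print("turn",rv.round(4),"shift",d.round(4),"rows>=",max(np.linalg.norm(rv)/np.radians(7.16),np.linalg.norm(d)/.0417).round(1))
E
python3 - <<'E'
from h import *
from plant import ctrl
s=ctrl.get_state();show(s);rloc(s);planT(s,rack(66.4,-0.5,130),RA+np.pi/2,.18)
E
```

```text
t 11.5333 p [0.5978 0.221  0.1395] jaw ang 99.45 down [ 0.0915  0.0166 -0.9957] F [-0.5768  0.6291 -0.9422] M [0.0039 0.0593 0.0082] op 0.3453 q [ 0.1958  0.2455  1.8046 -0.0018  0.9984 -1.539 ]
rack TCP X 58.86 Y 0.73 Z 139.50 mm
turn [-0.0015  0.0007 -0.0869] shift [ 0.0066  0.0102 -0.0012] rows>= 0.7
```

Request:
jog_arm([
  [[0,0,-0.045],[0.0035,0.005,-0.0012],0.2],
  [[0,0,-0.087],[0.0066,0.01,-0.0012],0.2],
  [[0,0,-0.087],[0.0066,0.01,-0.0012],0.2],
  [[0,0,-0.087],[0.0066,0.01,-0.0012],0.2],
  [[0,0,-0.087],[0.0066,0.01,-0.0012],0.2],
])

```text
time: 11.95
eef_pos: [0.605, 0.221, 0.129]
tcp_rot: [-0.696, -0.12, -0.004, 0.708]
contact_force: [0.3, -0.7, -1.0]
opening: 0.344
```

```bash
cat > see2.py <<'E'
import sys
from h import *
from plant import ctrl
n=sys.argv[1]
s=ctrl.get_state();w=ctrl.read_camera("wrist");show(s);rloc(s)
pickle.dump((s,w,None),open(n+".pkl","wb"))
W=wpts(s,w);T=(W-np.array(s["eef_pos"]))@R.from_quat(s["tcp_rot"]).as_matrix()
q=W[...,:2]-RO;X=q@RX*1000;Y=q@RY*1000;Z=W[...,2]*1000
m=(abs(T[...,0]+.015)<.03)&(abs(T[...,2])<.012)&(T[...,1]>-.005)&(T[...,1]<.06)
for a in np.arange(0,150,5):
    k=m&(abs(Z-a)<2.5)
    if k.sum()>6: print("blade z",a,k.sum(),"X %.1f Y %.1f..%.1f"%(np.median(X[k]),*np.percentile(Y[k],[3,97])))
k=(abs(Z-50)<6)&(X<30)&(X>-25)&(abs(Y)<40);print("rack top z",np.median(Z[k]),"Y",np.percentile(Y[k],[.5,99.5]))
x0=int(sys.argv[2]) if len(sys.argv)>2 else 57
h=(Z<40)&(X>x0-30)&(X<x0+40)&(abs(Y)<12)&(~m);lip=[]
v,u=np.nonzero(h)
if len(v):
    for uu in range(306,328,4):
        vs=v[u==uu]
        if len(vs): lip.append(round(float((wray(s,w,uu,vs.min()-.5,.05)[:2]-RO)@RX*1000),1))
    print("hole lip X",lip,"far",np.percentile(X[h],98),"Y",np.percentile(Y[h],[2,98]))
cv2.imwrite(f"pics/{n}.png",w["pixels"])
E
python3 see2.py v10
```

```text
t 11.95 p [0.605 0.221 0.129] jaw ang 99.44 down [ 0.1739  0.0303 -0.9843] F [ 0.2737 -0.7097 -1.0378] M [-0.0225  0.0882 -0.0183] op 0.3437 q [ 0.1944  0.2333  1.8465 -0.0051  0.8844 -1.5382]
rack TCP X 66.02 Y -0.51 Z 128.99 mm
blade z 85 13 X 41.1 Y -3.1..0.7
blade z 90 45 X 40.8 Y -3.1..1.8
blade z 95 50 X 40.9 Y -3.1..1.7
blade z 100 49 X 40.9 Y -3.0..1.6
blade z 105 58 X 40.9 Y -3.0..1.6
blade z 110 53 X 41.1 Y -2.9..1.5
blade z 115 67 X 41.1 Y -2.9..1.4
blade z 120 59 X 41.1 Y -2.8..1.4
blade z 125 92 X 41.2 Y -3.6..1.4
blade z 130 22 X 41.2 Y -3.3..1.6
rack top z 49.971870603099376 Y [-30.4284  29.3478]
hole lip X [38.9, 38.9, 38.9, 38.9, 38.9, 38.9] far 76.22426286147959 Y [-8.7875  7.0819]
```

View pics/v10.png

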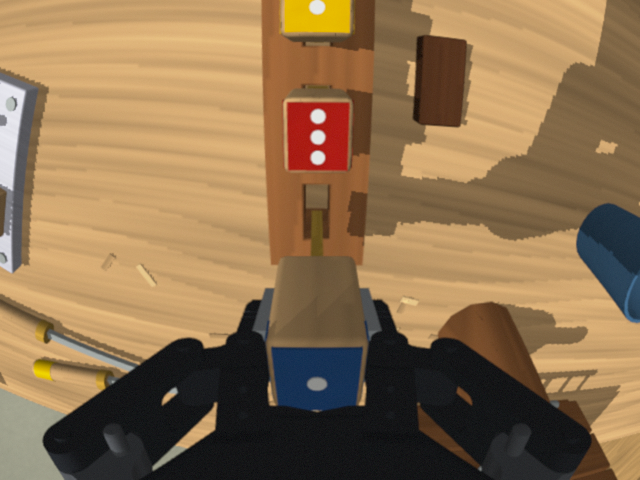

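The blade is now vertical: near edge X 41.0, with the slot spanning 38.9–76.2. I'll shift 1.3 mm and lower the tip just past the mouth, then check force.

Request:
jog_arm([
  [[0,0,0],[0.0013,0.0002,0],0.2],
  [[0,0,0],[-0.0005,0.0102,0],0.2],
  [[0,0,0],[-0.0023,0.02,0],0.2],
  [[0,0,0],[-0.0041,0.03,0],0.2],
  [[0,0,0],[-0.0053,0.0366,0],0.2],
  [[0,0,0],[-0.0059,0.04,0],0.2],
])

```text
time: 12.5
eef_pos: [0.6053, 0.221, 0.0865]
tcp_rot: [-0.697, -0.119, -0.004, 0.708]
contact_force: [-0.8, -0.3, -1.0]
opening: 0.347
```

```bash
python3 - <<'E'
from h import *
from plant import ctrl
s=ctrl.get_state();show(s);rloc(s);planT(s,rack(67.3,-.5,61),RA+np.pi/2,.176)
E
```

```text
t 12.5 p [0.6053 0.221  0.0865] jaw ang 99.44 down [ 0.1713  0.0297 -0.9848] F [-0.8445 -0.2836 -1.0031] M [ 0.0394  0.0971 -0.0261] op 0.347 q [ 0.1944  0.2906  1.864  -0.0054  0.8123 -1.5377]
rack TCP X 66.31 Y -0.51 Z 86.50 mm
turn [-0.0014  0.0005 -0.0012] shift [-0.0035  0.0253 -0.    ] rows>= 0.6
```

Request:
jog_arm([
  [[0,0,0],[-0.001,0.009,0],0.2],
  [[0,0,0],[-0.0023,0.018,0],0.2],
  [[0,0,0],[-0.0033,0.024,0],0.2],
  [[0,0,0],[-0.0037,0.026,0],0.2],
  [[0,0,0],[-0.0037,0.026,0],0.2],
])

```text
time: 12.92
eef_pos: [0.6056, 0.2211, 0.0591]
tcp_rot: [-0.697, -0.119, -0.003, 0.708]
contact_force: [-0.2, 0.3, -1.4]
opening: 0.344
```

Request:
jog_arm([
  [[0,0,0],[0,0,0],0.6],
  [[0,0,0],[0,0,0],0.6],
  [[0,0,0],[0,0,0],0.6],
  [[0,0,0],[0,0,0],0.6],
])

```text
time: 13.25
eef_pos: [0.6061, 0.2212, 0.06]
tcp_rot: [-0.697, -0.119, -0.003, 0.708]
contact_force: [0.0, 0.7, -0.1]
opening: 0.601
```

```bash
python3 see2.py v11;python3 - <<'E'
from h import *
from plant import ctrl
c=ctrl.read_camera("scene");crop(c["pixels"],345,130,505,290,3.5,"pics/v11s.png")
E
```

```text
t 13.25 p [0.6061 0.2212 0.06  ] jaw ang 99.44 down [ 0.1711  0.0297 -0.9848] F [ 0.0013  0.6828 -0.0669] M [-0.0538  0.1053  0.0338] op 0.6012 q [ 0.1945  0.3303  1.8704 -0.0057  0.7664 -1.5373]
rack TCP X 67.16 Y -0.45 Z 59.98 mm
blade z 55 164 X 40.2 Y -11.7..10.9
blade z 60 230 X 40.2 Y -11.7..10.5
rack top z 50.00138927027157 Y [-30.4316  29.3709]
```

View pics/v11.png

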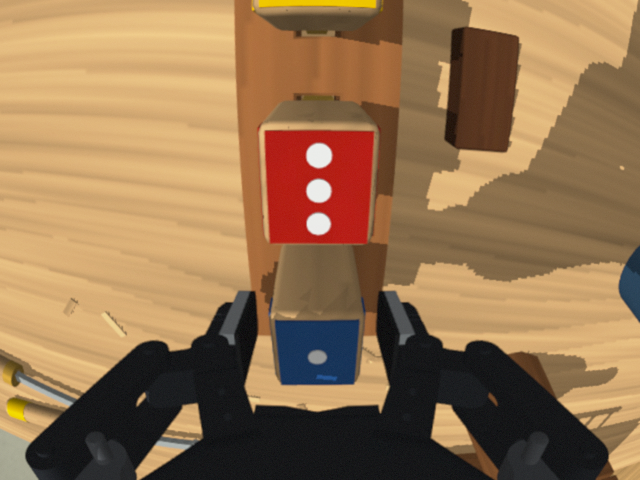

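View pics/v11s.png

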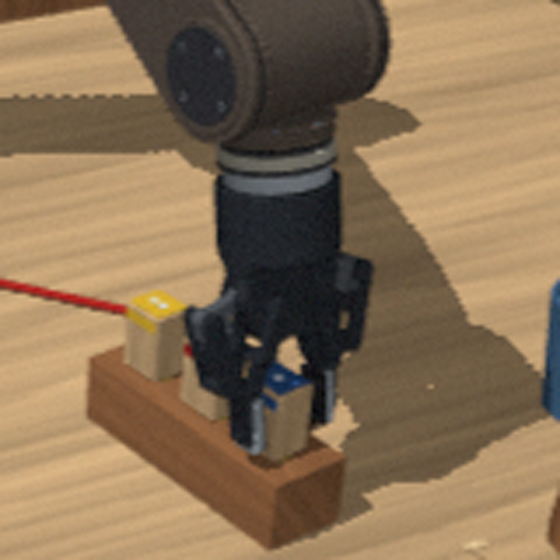

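The blue leaf dropped into its slot and hangs upright. Lifting clear and levelling the tool.

Request:
jog_arm([
  [[0,0,0],[0.0035,-0.02,0],0.7],
  [[0,0,0],[0.0087,-0.049,0],0.7],
  [[0,0,0.03],[0.013,-0.075,0],0.7],
  [[0,0,0.09],[0.0174,-0.0985,0],0.7],
  [[0,0,0.15],[0.0174,-0.0985,0],0.7],
  [[0,0,0.174],[0.0174,-0.0985,0],0.7],
  [[0,0,0.174],[0.0174,-0.0985,0],0.7],
  [[0,0,0.174],[0.0174,-0.0985,0],0.7],
])

```text
time: 14.02
eef_pos: [0.606, 0.221, 0.1595]
tcp_rot: [-0.704, -0.058, 0.058, 0.705]
contact_force: [-1.1, 0.1, 1.0]
opening: 0.698
```

```bash
python3 - <<'E'
from h import *
from plant import ctrl
s=ctrl.get_state();show(s);rloc(s);plan(s,[.4812,.2006,.13],np.radians(99.1))
E
```

```text
t 14.0167 p [0.606  0.221  0.1595] jaw ang 99.44 down [ 0.0001  0.0012 -1.    ] F [-1.1118  0.0632  1.0458] M [0.0125 0.0211 0.0313] op 0.6976 q [ 0.1922  0.2856  1.7136  0.0013  1.1421 -1.5439]
rack TCP X 67.03 Y -0.65 Z 159.50 mm
turn [-0.0012  0.0058  0.0003] shift [-0.1265  0.0295  0.0003] rows>= 3.1
```

Request:
jog_arm([
  [[0,0.005,0],[-0.025,0.005,0],0.7],
  [[0,0.005,0],[-0.06,0.01,0],0.7],
  [[0,0.005,0],[-0.095,0.015,0],0.7],
  [[0,0.005,0],[-0.12,0.02,0],0.7],
  [[0,0.005,0],[-0.1265,0.0295,0],0.7],
  [[0,0.005,0],[-0.1265,0.0295,0],0.7],
  [[0,0.005,0],[-0.1265,0.0295,0],0.7],
])

```text
time: 14.6
eef_pos: [0.4812, 0.2003, 0.1295]
tcp_rot: [-0.704, -0.056, 0.056, 0.705]
contact_force: [0.5, 0.3, 0.3]
opening: 0.703
```

```bash
python3 - <<'E'
from h import *
from plant import ctrl
s=ctrl.get_state();w=ctrl.read_camera("wrist");show(s);rloc(s)
W=wpts(s,w);ms,*_=leafmasks(w["pixels"])
q=W[...,:2]-RO;X=q@RX*1000;Y=q@RY*1000;Z=W[...,2]*1000
m=(abs(X+59)<25)&(abs(Y)<25)&(abs(Z-100)<4)
print("yellow X",np.percentile(X[m],[1,99]),"Y",np.percentile(Y[m],[1,99]),m.sum())
cv2.imwrite("pics/v12.png",w["pixels"])
plan(s,[.4812,.2006,.062],np.radians(99.1))
E
```

```text
t 14.6 p [0.4812 0.2003 0.1295] jaw ang 99.16 down [ 0.      0.0012 -1.    ] F [0.4668 0.3149 0.2552] M [ 0.0103 -0.0425  0.0331] op 0.7032 q [ 0.1991  0.0577  2.036   0.0014  1.0476 -1.5322]
rack TCP X -59.47 Y -0.68 Z 129.51 mm
yellow X [-76.2856 -44.697 ] Y [-15.7315  13.8484] 3572
turn [-0.0012  0.001   0.0002] shift [-0.      0.0675  0.0002] rows>= 1.6
```

View pics/v12.png

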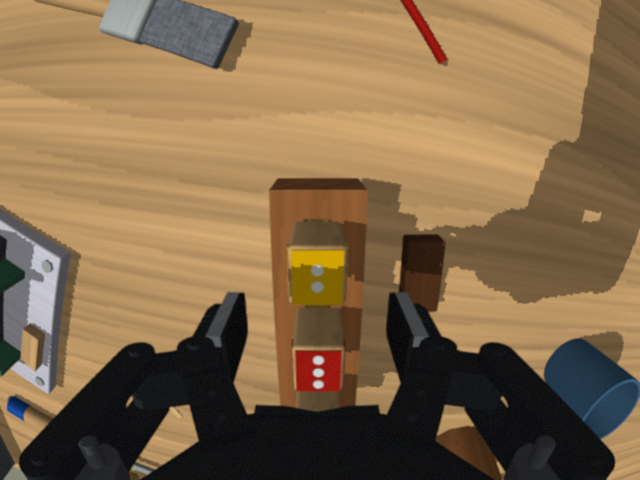

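Request:
jog_arm([
  [[0,0,0],[-0.0007,0.015,0],0.7],
  [[0,0,0],[-0.0007,0.035,0],0.7],
  [[0,0,0],[-0.0007,0.052,0],0.7],
  [[0,0,0],[-0.0007,0.062,0],0.7],
  [[0,0,0],[-0.0007,0.067,0],0.7],
  [[0,0,0],[-0.0007,0.067,0],0.7],
  [[0,0,0],[-0.0007,0.067,0],0.7],
])

```text
time: 15.23
eef_pos: [0.4827, 0.2005, 0.0638]
tcp_rot: [-0.704, -0.057, 0.055, 0.705]
contact_force: [0.7, 0.2, -0.2]
opening: 0.694
```

Request:
jog_arm([
  [[0,0,0],[0,0,0],0.2],
  [[0,0,0],[0,0,0],0.2],
  [[0,0,0],[0,0,0],0.2],
  [[0,0,0],[0,0,0],0.2],
  [[0,0,0],[0,0,0],0.2],
], force=60)

```text
time: 15.65
eef_pos: [0.4839, 0.2009, 0.0652]
tcp_rot: [-0.704, -0.058, 0.054, 0.706]
contact_force: [0.9, 0.6, 4.9]
opening: 0.34
```

```bash
python3 see2.py v13 -59
```

```text
t 15.65 p [0.4839 0.2009 0.0652] jaw ang 99.14 down [ 0.0054  0.0024 -1.    ] F [0.8667 0.5694 4.9249] M [ 0.0041 -0.036   0.012 ] op 0.3395 q [ 0.1991  0.158   2.0638  0.0016  0.9141 -1.5322]
rack TCP X -56.77 Y -0.57 Z 65.18 mm
blade z 5 42 X -95.3 Y -11.8..9.9
blade z 10 66 X -95.4 Y -11.2..11.0
blade z 15 83 X -95.5 Y -11.5..10.8
blade z 20 80 X -95.5 Y -11.0..10.6
blade z 25 131 X -95.5 Y -11.5..10.7
blade z 30 104 X -95.2 Y -11.7..11.1
blade z 35 95 X -95.4 Y -11.4..10.6
blade z 40 126 X -95.4 Y -11.6..10.9
blade z 45 205 X -95.5 Y -11.2..10.5
blade z 50 2310 X -86.5 Y -11.7..10.9
blade z 55 196 X -76.2 Y -11.7..10.7
blade z 60 266 X -76.3 Y -11.7..10.6
blade z 65 237 X -76.1 Y -11.6..10.9
blade z 70 136 X -76.3 Y -11.7..11.0
rack top z 50.01001041388409 Y [-27.8724  25.4214]
hole lip X [-77.2] far -57.121220036745235 Y [-8.1068  7.6103]
```

View pics/v13.png

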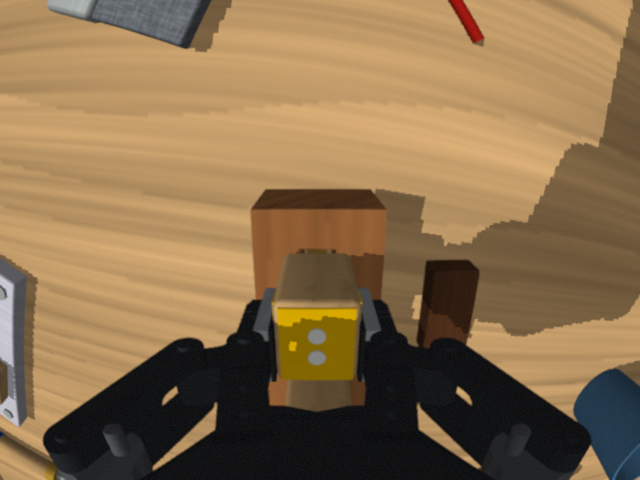

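Yellow gripped (cap (317,345), centred between pads). Lifting it out.

Request:
jog_arm([
  [[0,0,0],[0,-0.015,0],0.2],
  [[0,0,0],[0,-0.04,0],0.2],
  [[0,0,0],[0,-0.075,0],0.2],
  [[0,0,0],[0,-0.105,0],0.2],
  [[0,0,0],[0,-0.125,0],0.2],
  [[0,0,0],[0,-0.13,0],0.2],
  [[0,0,0],[0,-0.13,0],0.2],
])

```text
time: 16.28
eef_pos: [0.4837, 0.2007, 0.1964]
tcp_rot: [-0.704, -0.059, 0.053, 0.706]
contact_force: [0.4, -0.7, -1.7]
opening: 0.341
```

```bash
python3 - <<'E'
from h import *
from plant import ctrl
s=ctrl.get_state();show(s);plan(s,feed(56,-15.3,195),TH+np.pi/2)
E
```

```text
t 16.2833 p [0.4837 0.2007 0.1964] jaw ang 99.14 down [ 0.0081  0.0028 -1.    ] F [ 0.3837 -0.6846 -1.7429] M [ 0.0562 -0.0049 -0.0242] op 0.3411 q [ 0.1988 -0.0216  1.984   0.0013  1.1707 -1.5321]
turn [-0.0034  0.4562  0.0079] shift [ 0.1087  0.0017 -0.3838] rows>= 9.6
```

Request:
jog_arm([
  [[0,0.03,0.002],[0.008,0,-0.028],0.2],
  [[-0.001,0.08,0.004],[0.019,0,-0.067],0.2],
  [[-0.002,0.13,0.006],[0.03,0,-0.106],0.2],
  [[-0.003,0.18,0.008],[0.041,0,-0.145],0.2],
  [[-0.003,0.23,0.008],[0.052,0,-0.184],0.2],
  [[-0.003,0.28,0.008],[0.063,0,-0.223],0.2],
  [[-0.003,0.33,0.008],[0.074,0,-0.262],0.2],
  [[-0.003,0.38,0.008],[0.085,0,-0.3],0.2],
  [[-0.003,0.42,0.008],[0.096,0.001,-0.338],0.2],
  [[-0.003,0.456,0.008],[0.105,0.0015,-0.37],0.2],
])

```text
time: 17.12
eef_pos: [0.6453, -0.1501, 0.191]
tcp_rot: [-0.699, 0.108, -0.104, 0.7]
contact_force: [-0.4, 0.4, -0.4]
opening: 0.343
```

```bash
python3 - <<'E'
from h import *
from plant import ctrl
s=ctrl.get_state();show(s);loc(s);plan(s,feed(56,-15.3,195),TH+np.pi/2)
E
```

```text
t 17.1167 p [ 0.6453 -0.1501  0.191 ] jaw ang 72.83 down [-0.0053  0.0022 -1.    ] F [-0.4086  0.3895 -0.4498] M [0.0637 0.0008 0.0233] op 0.3426 q [-0.3815  0.2953  1.641   0.      1.2111 -1.6527]
local TCP X 46.34 Y -6.90 Z 191.01 mm
turn [-0.0005 -0.003  -0.0057] shift [ 0.0097 -0.0041 -0.0084] rows>= 0.3
```

Request:
jog_arm([
  [[0,-0.003,-0.005],[0.005,-0.002,-0.004],0.2],
  [[0,-0.003,-0.005],[0.0097,-0.004,-0.0084],0.2],
  [[0,-0.003,-0.005],[0.0097,-0.004,-0.0084],0.2],
  [[0,-0.003,-0.005],[0.0097,-0.004,-0.0084],0.2],
])

```text
time: 17.45
eef_pos: [0.6513, -0.1598, 0.1934]
tcp_rot: [-0.699, 0.105, -0.103, 0.7]
contact_force: [-0.2, 0.6, -1.4]
opening: 0.343
```

```bash
cat > blade.py <<'E'
import sys
from h import *
from plant import ctrl
s=ctrl.get_state();w=ctrl.read_camera("wrist");show(s);loc(s)
pickle.dump((s,w,None),open(sys.argv[1]+".pkl","wb"));cv2.imwrite(f"pics/{sys.argv[1]}.png",w["pixels"])
W=wpts(s,w);T=(W-np.array(s["eef_pos"]))@R.from_quat(s["tcp_rot"]).as_matrix()*1000
m=(abs(T[...,0]+15)<12)&(abs(T[...,2])<20)&(T[...,1]>16)&(T[...,1]<62)
for a in range(15,65,6):
    k=m&(abs(T[...,1]-a)<3)
    if k.sum()>8: print("blade tool y",a,k.sum(),"x %.1f z %.1f..%.1f"%(np.median(T[k][:,0]),*np.percentile(T[k][:,2],[1,99])))
print("tip",np.percentile(T[m][:,1],99))
g=cv2.cvtColor(w["pixels"],cv2.COLOR_BGR2GRAY).astype(float)
q=W[...,:2]-O;X=q@EX*1000;Y=q@EY*1000;Z=W[...,2]*1000
for x in (-50,-30,-15,0,10):
    k=(abs(X-x)<3)&(Z>66)&(Z<80)&(Y>-13)&(Y<15)
    if k.sum()>10: print("fence x",x,"Y min/max",np.percentile(Y[k],[1,99]),"ztop",np.median(Z[k]))
E
python3 blade.py v14; python3 - <<'E'
from h import *
from plant import ctrl
s=ctrl.get_state();plan(s,feed(4.5,-15.3,150),TH+np.pi/2)
E
```

```text
t 17.45 p [ 0.6513 -0.1598  0.1934] jaw ang 73.05 down [-0.0031  0.0023 -1.    ] F [-0.1962  0.6073 -1.3513] M [0.0144 0.0282 0.0317] op 0.3428 q [-0.392   0.3091  1.6191  0.001   1.2171 -1.6673]
local TCP X 54.89 Y -14.36 Z 193.41 mm
blade tool y 21 86 x -17.4 z -4.4..4.4
blade tool y 27 71 x -17.5 z -4.1..4.6
blade tool y 33 64 x -17.4 z -4.2..4.3
blade tool y 39 69 x -17.7 z -4.4..4.4
blade tool y 45 55 x -17.6 z -4.2..4.5
blade tool y 51 55 x -17.5 z -4.1..4.7
blade tool y 57 60 x -17.8 z -4.2..4.7
tip 59.55071946562448
fence x -50 Y min/max [-10.4124  14.7687] ztop 77.92557121167239
fence x -30 Y min/max [-10.3815  14.8795] ztop 77.87855796041232
fence x -15 Y min/max [-10.362   14.4639] ztop 77.98095752598663
fence x 0 Y min/max [-9.6173 14.6168] ztop 77.8612050811416
fence x 10 Y min/max [-9.593  14.7916] ztop 77.81523454760067
turn [-0.0011  0.0016 -0.0027] shift [-0.0503  0.0441 -0.0013] rows>= 1.6
```

View pics/v14.png

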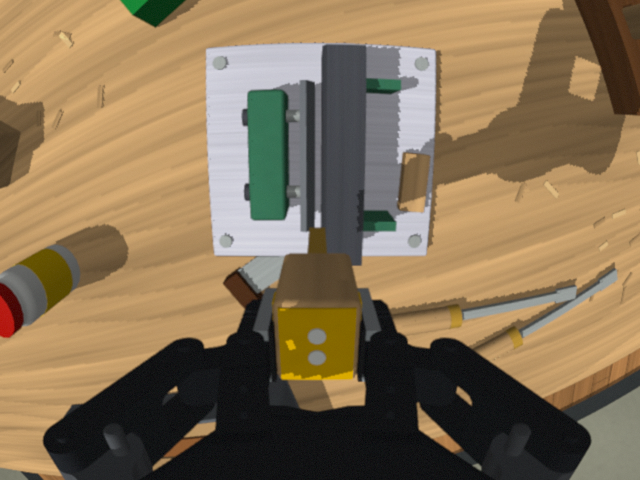

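Yellow blade is centred (tool z −4.4..4.5, 9 mm), tip 60 mm below TCP. The fence face is again at Y −10.4. Moving over the slot.

Request:
jog_arm([
  [[0,0.0016,-0.0027],[-0.02,0.005,-0.0013],0.2],
  [[0,0.0016,-0.0027],[-0.04,0.018,-0.0013],0.2],
  [[0,0.0016,-0.0027],[-0.05,0.032,-0.0013],0.2],
  [[0,0.0016,-0.0027],[-0.0503,0.042,-0.0013],0.2],
  [[0,0.0016,-0.0027],[-0.0503,0.044,-0.0013],0.2],
  [[0,0.0016,-0.0027],[-0.0503,0.044,-0.0013],0.2],
])

```text
time: 18.0
eef_pos: [0.6027, -0.145, 0.1495]
tcp_rot: [-0.699, 0.104, -0.104, 0.7]
contact_force: [-0.2, 0.0, -0.1]
opening: 0.346
```

```bash
python3 st.py;  python3 - <<'E'
from h import *
from plant import ctrl
s=ctrl.get_state();plan(s,feed(4.5,-15.2,128),TH+np.pi/2)
E
```

```text
t 18.0 p [ 0.6027 -0.145   0.1495] jaw ang 73.07 down [-0.0006  0.0016 -1.    ] F [-0.2361  0.0242 -0.1264] M [-0.0109 -0.0139  0.0475] op 0.346 q [-0.4001  0.2448  1.7834  0.0013  1.1146 -1.6759]
local TCP X 4.14 Y -14.46 Z 149.48 mm
F feeder x -0.2 y -0.0 z -0.1
turn [-0.0013  0.0011 -0.0011] shift [ 0.0004  0.0215 -0.0008] rows>= 0.5
```

Request:
jog_arm([
  [[0,0.001,0],[0,0.005,-0.0008],0.2],
  [[0,0.001,0],[0,0.011,-0.0008],0.2],
  [[0,0.001,0],[0,0.016,-0.0008],0.2],
  [[0,0.001,0],[0,0.0195,-0.0008],0.2],
  [[0,0.001,0],[0,0.0215,-0.0008],0.2],
  [[0,0.001,0],[0,0.0215,-0.0008],0.2],
])

```text
time: 18.5
eef_pos: [0.6026, -0.1459, 0.1279]
tcp_rot: [-0.699, 0.105, -0.104, 0.7]
contact_force: [-0.1, 0.4, -0.4]
opening: 0.346
```

```bash
python3 st.py
```

```text
t 18.5 p [ 0.6026 -0.1459  0.1279] jaw ang 73.0 down [-0.0009  0.0017 -1.    ] F [-0.1407  0.41   -0.3848] M [ 0.0299  0.0953 -0.001 ] op 0.3465 q [-0.4015  0.2697  1.7961  0.0014  1.0774 -1.6762]
local TCP X 4.24 Y -15.31 Z 127.92 mm
F feeder x -0.3 y 0.4 z -0.4
```

Request:
jog_arm([
  [[0,0,0],[0,0.003,0],0.2],
  [[0,0,0],[0,0.006,0],0.2],
  [[0,0,0],[0,0.008,0],0.2],
  [[0,0,0],[0,0.008,0],0.2],
])

```text
time: 18.83
eef_pos: [0.6041, -0.1464, 0.122]
tcp_rot: [-0.699, 0.103, -0.106, 0.7]
contact_force: [0.2, -0.3, 5.5]
opening: 0.341
```

```bash
python3 st.py
```

```text
t 18.8333 p [ 0.6041 -0.1464  0.122 ] jaw ang 72.99 down [ 0.0032  0.0004 -1.    ] F [ 0.1767 -0.2566  5.5421] M [0.1312 0.0182 0.0584] op 0.3412 q [-0.4014  0.2779  1.7979  0.0019  1.0631 -1.6762]
local TCP X 5.87 Y -15.32 Z 122.02 mm
F feeder x 0.2 y -0.2 z 5.5
```

Now 5.5 N vertical with the tip at the bevels' end, so the plate is resisting. Continuing gently.

Request:
jog_arm([
  [[0,0,0.002],[-0.001,0.003,0],0.2],
  [[0,0,0.003],[-0.0015,0.005,0],0.2],
  [[0,0,0.003],[-0.0015,0.007,0],0.2],
])

```text
time: 19.08
eef_pos: [0.6047, -0.1465, 0.1178]
tcp_rot: [-0.699, 0.103, -0.107, 0.699]
contact_force: [-0.5, 0.4, 4.6]
opening: 0.347
```

```bash
python3 st.py
```

```text
t 19.0833 p [ 0.6047 -0.1465  0.1178] jaw ang 72.98 down [ 0.0058 -0.0004 -1.    ] F [-0.4694  0.3681  4.5991] M [ 0.0966 -0.1061 -0.0261] op 0.3468 q [-0.4014  0.2829  1.8002  0.0021  1.053  -1.6762]
local TCP X 6.49 Y -15.31 Z 117.81 mm
F feeder x -0.6 y 0.2 z 4.6
```

Request:
jog_arm([
  [[0,0,0.004],[-0.001,0.004,0],0.2],
  [[0,0,0.005],[-0.002,0.007,0],0.2],
  [[0,0,0.006],[-0.003,0.01,0],0.2],
  [[0,0,0.006],[-0.003,0.012,0],0.2],
  [[0,0,0.006],[-0.003,0.012,0],0.2],
])

```text
time: 19.5
eef_pos: [0.6033, -0.1461, 0.107]
tcp_rot: [-0.699, 0.103, -0.106, 0.7]
contact_force: [2.1, 0.1, 4.9]
opening: 0.341
```

```bash
python3 st.py
```

```text
t 19.5 p [ 0.6033 -0.1461  0.107 ] jaw ang 72.97 down [ 0.0039  0.0001 -1.    ] F [2.0832 0.0834 4.8609] M [-0.016  -0.429  -0.0372] op 0.3408 q [-0.4016  0.2943  1.8081  0.0019  1.0356 -1.6761]
local TCP X 5.02 Y -15.33 Z 106.96 mm
F feeder x 2.0 y 0.7 z 4.9
```

About 5 N steady drag part way down. I'll let go to see whether it stays up.

Request:
jog_arm([
  [[0,0,0],[0,0,0],0.55],
  [[0,0,0],[0,0,0],0.55],
  [[0,0,0],[0,0,0],0.55],
  [[0,0,0],[0,0,0],0.55],
  [[0,0,0],[0,0,0],0.55],
])

```text
time: 19.92
eef_pos: [0.6028, -0.146, 0.1062]
tcp_rot: [-0.699, 0.104, -0.106, 0.7]
contact_force: [-0.5, 0.7, 0.8]
opening: 0.554
```

```bash
python3 see.py v15
```

```text
t 19.9167 p [ 0.6028 -0.146   0.1062] jaw ang 72.97 down [ 0.0024  0.0006 -1.    ] F [-0.479   0.6766  0.7909] M [-0.0059  0.0353 -0.0183] op 0.5544 q [-0.4016  0.2949  1.8089  0.0018  1.0358 -1.6761]
local TCP X 4.43 Y -15.33 Z 106.23 mm
F feeder x -0.7 y 0.5 z 0.8
cap yel 4820 world z 0.14223636591549005 tool [-0.0032 -0.036   0.0002]
```

View pics/v15.png

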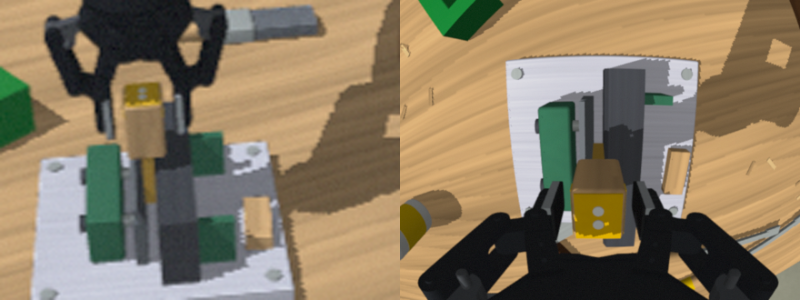

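The yellow cap stays at z 0.142, 14 mm above home, so the medium leaf binds. I'll regrip and push it home gently.

Request:
jog_arm([
  [[0,0,0],[0,0,0],0.2],
  [[0,0,0],[0,0,0],0.2],
  [[0,0,0],[0,0,0],0.2],
  [[0,0,0],[0,0,0],0.2],
  [[0,0,0.002],[-0.0005,0.003,0],0.2],
  [[0,0,0.003],[-0.001,0.006,0],0.2],
  [[0,0,0.003],[-0.001,0.009,0],0.2],
  [[0,0,0.003],[-0.001,0.011,0],0.2],
  [[0,0,0.003],[-0.001,0.012,0],0.2],
])

```text
time: 20.77
eef_pos: [0.6032, -0.146, 0.0956]
tcp_rot: [-0.699, 0.104, -0.106, 0.7]
contact_force: [0.5, 0.4, 5.1]
opening: 0.341
```

```bash
python3 st.py
```

```text
t 20.7667 p [ 0.6032 -0.146   0.0956] jaw ang 72.97 down [ 0.003   0.0004 -1.    ] F [0.4507 0.4088 5.1414] M [ 0.1544 -0.0731  0.0626] op 0.3412 q [-0.4015  0.3091  1.813   0.0018  1.0169 -1.676 ]
local TCP X 4.85 Y -15.29 Z 95.59 mm
F feeder x 0.3 y 0.5 z 5.1
```

Request:
jog_arm([
  [[0,0,0.001],[-0.0005,0.003,0],0.2],
  [[0,0,0.002],[-0.001,0.005,0],0.2],
  [[0,0,0.002],[-0.001,0.007,0],0.2],
  [[0,0,0.002],[-0.001,0.007,0],0.2],
])

```text
time: 21.1
eef_pos: [0.6035, -0.1461, 0.0926]
tcp_rot: [-0.699, 0.104, -0.105, 0.7]
contact_force: [-5.4, 2.6, 17.6]
opening: 0.34
```

```bash
python3 see.py v16
```

```text
t 21.1 p [ 0.6035 -0.1461  0.0926] jaw ang 72.99 down [ 0.0026  0.0003 -1.    ] F [-5.3909  2.6114 17.6345] M [0.5252 0.8566 0.0099] op 0.3402 q [-0.4014  0.3137  1.8134  0.0016  1.0122 -1.6761]
local TCP X 5.15 Y -15.30 Z 92.60 mm
F feeder x -5.9 y 0.9 z 17.6
cap yel 4824 world z 0.12851983839717362 tool [-0.0032 -0.0359 -0.0002]
```

Seated: cap at 0.1285 (home is 0.128) and force rising to 17.6 N on the shoulder. Release, check, and retreat straight up.

Request:
jog_arm([
  [[0,0,0],[0,-0.001,0],0.2],
  [[0,0,0],[0,0,0],0.7],
  [[0,0,0],[0,0,0],0.7],
  [[0,0,0],[0,0,0],0.7],
  [[0,0,0],[0,0,0],0.7],
  [[0,0,0],[0,0,0],0.7],
])

```text
time: 21.7
eef_pos: [0.6031, -0.1461, 0.092]
tcp_rot: [-0.699, 0.104, -0.105, 0.7]
contact_force: [-0.3, -0.1, -0.8]
opening: 0.698
```

```bash
python3 see.py v17
```

```text
t 21.7 p [ 0.6031 -0.1461  0.092 ] jaw ang 72.98 down [ 0.002   0.0005 -1.    ] F [-0.2562 -0.1331 -0.8004] M [-0.0192 -0.0163  0.0055] op 0.6982 q [-0.4015  0.3142  1.814   0.0015  1.0118 -1.6761]
local TCP X 4.83 Y -15.36 Z 91.98 mm
F feeder x -0.2 y -0.2 z -0.8
cap yel 4922 world z 0.12945164893305722 tool [-0.0034 -0.0375  0.0002]
```

View pics/v17.png

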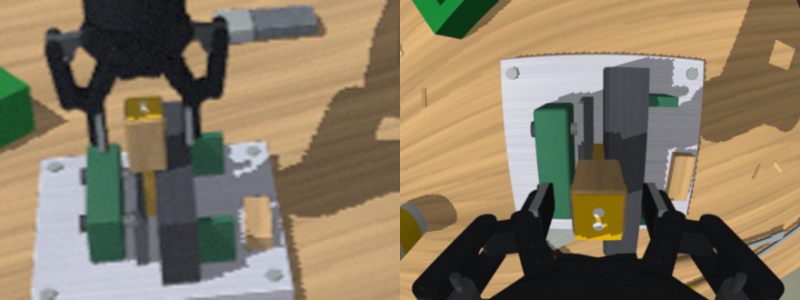

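The cap now reads 0.1295, about 1 mm higher, so the opening pads may have dragged it up slightly. I'll retreat upward and measure from a clear view.

Request:
jog_arm([
  [[0,0,0],[0,-0.015,0],0.7],
  [[0,0,0],[0,-0.04,0],0.7],
  [[0,0,0],[0.02,-0.07,0],0.4],
  [[0,0,0],[0.045,-0.09,0],0.1],
  [[0,0,0],[0.06,-0.1,0],0],
  [[0,0,0],[0.06,-0.1,0],0],
  [[0,0,0],[0.06,-0.1,0],0],
])

```text
time: 22.38
eef_pos: [0.6607, -0.1639, 0.1927]
tcp_rot: [-0.699, 0.104, -0.106, 0.7]
contact_force: [0.3, -0.1, -0.8]
opening: 0.006
```

```bash
cat > leafh.py <<'E'
import sys
from h import *
from plant import ctrl
s=ctrl.get_state();w=ctrl.read_camera("wrist");s2=ctrl.get_state();show(s);loc(s)
pickle.dump((s,w,None),open(sys.argv[1]+".pkl","wb"));cv2.imwrite(f"pics/{sys.argv[1]}.png",w["pixels"])
W=wpts(s,w);q=W[...,:2]-O;X=q@EX*1000;Y=q@EY*1000;Z=W[...,2]*1000
m=(abs(X-2)<28)&(abs(Y+15)<28)&(abs(Z-129)<5)
print("cap n",m.sum(),"z",np.median(Z[m]),"X",np.percentile(X[m],[1,99]),"Y",np.percentile(Y[m],[1,99]),rect(np.stack([X[m],Y[m]],-1)/1000))
A=np.c_[X[m],Y[m],np.ones(m.sum())];print("cap plane slopes",np.linalg.lstsq(A,Z[m],rcond=None)[0][:2])
f=(abs(X-2)<85)&(Y>-5)&(Y<13)&(abs(Z-78)<4);print("fence top z",np.median(Z[f]),f.sum())
b=(abs(Z-18)<4)&(abs(X)<90)&(abs(Y)<80);print("base z",np.median(Z[b]))
k=(abs(X)<35)&(Y>-40)&(Y<0)&(Z>60)&(Z<126)
E
python3 leafh.py v18
```

```text
t 22.3833 p [ 0.6607 -0.1639  0.1927] jaw ang 72.99 down [ 0.0029  0.0001 -1.    ] F [ 0.3483 -0.0811 -0.7675] M [-0.0078 -0.0166 -0.003 ] op 0.006 q [-0.3923  0.3278  1.5969  0.0013  1.2142 -1.6666]
local TCP X 65.11 Y -15.51 Z 192.69 mm
cap n 3246 z 129.42107121863052 X [-13.9462  19.8894] Y [-29.8037  -0.4792] (array([ 0.0031, -0.0151]), array([30.4347, 34.2156]), 89.97787475585938)
cap plane slopes [0.0051 0.0027]
fence top z 78.02892326007881 5053
base z 18.012688040604452
```

View pics/v18.png

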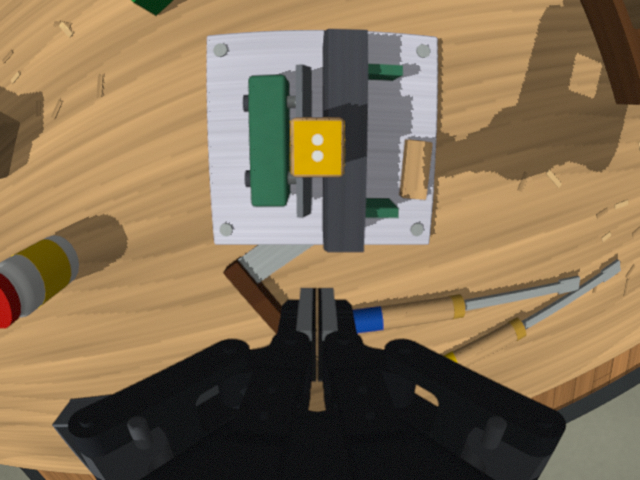

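Cap at 129.4 against the fence top at 78.0: 1 mm short of home (50.4 expected, as read in the rack). It is level and central in x (3.1 against 2.1). I'll press it down with the shut fingers.

```bash
python3 - <<'E'
from h import *
from plant import ctrl
s=ctrl.get_state();plan(s,feed(3,-13.5,145),TH+np.pi/2)
E
```

```text
turn [-0.0013 -0.0002 -0.0003] shift [-0.0608  0.0461  0.0018] rows>= 1.8
```

Request:
jog_arm([
  [[0,0,0],[-0.02,0.01,0.0018],0],
  [[0,0,0],[-0.045,0.025,0.0018],0],
  [[0,0,0],[-0.061,0.037,0.0018],0],
  [[0,0,0],[-0.061,0.046,0.0018],0],
  [[0,0,0],[-0.061,0.046,0.0018],0],
  [[0,0,0],[-0.061,0.046,0.0018],0],
])

```text
time: 22.93
eef_pos: [0.6011, -0.1435, 0.1439]
tcp_rot: [-0.699, 0.105, -0.104, 0.7]
contact_force: [0.5, -0.8, -0.1]
opening: 0.0
```

```bash
python3 st.py
```

```text
t 22.9333 p [ 0.6011 -0.1435  0.1439] jaw ang 72.98 down [-0.0017  0.0021 -1.    ] F [ 0.4517 -0.7753 -0.0535] M [-0.0171 -0.0183  0.0126] op 0.0001 q [-0.3988  0.2475  1.7911  0.0014  1.1054 -1.6733]
local TCP X 2.10 Y -13.43 Z 143.92 mm
F feeder x 0.7 y -0.6 z -0.1
```

Request:
jog_arm([
  [[0,0,0],[0.001,0.006,0],0],
  [[0,0,0],[0.001,0.011,0],0],
  [[0,0,0],[0.001,0.014,0],0],
  [[0,0,0],[0.001,0.016,0],0],
  [[0,0,0],[0.001,0.017,0],0],
])

```text
time: 23.35
eef_pos: [0.6029, -0.1441, 0.1281]
tcp_rot: [-0.699, 0.105, -0.104, 0.7]
contact_force: [-1.7, 0.5, 8.1]
opening: -0.0
```

```bash
python3 st.py
```

```text
t 23.35 p [ 0.6029 -0.1441  0.1281] jaw ang 72.99 down [-0.0005  0.0015 -1.    ] F [-1.7162  0.5049  8.1406] M [ 0.1471  0.3272 -0.0166] op -0.0004 q [-0.3986  0.269   1.7966  0.0014  1.0771 -1.6731]
local TCP X 4.01 Y -13.51 Z 128.11 mm
F feeder x -1.8 y -0.0 z 8.1
```

Request:
jog_arm([
  [[0,0,0],[-0.0005,0.003,0],0],
  [[0,0,0],[-0.0005,0.004,0],0],
  [[0,0,0],[-0.0005,0.004,0],0],
])

```text
time: 23.6
eef_pos: [0.6032, -0.1443, 0.128]
tcp_rot: [-0.699, 0.105, -0.104, 0.7]
contact_force: [-5.1, 1.3, 13.3]
opening: -0.002
```

```bash
python3 st.py
```

```text
t 23.6 p [ 0.6032 -0.1443  0.128 ] jaw ang 73.01 down [-0.0001  0.0009 -1.    ] F [-5.0944  1.32   13.2832] M [ 0.3021  1.0451 -0.0002] op -0.0022 q [-0.3985  0.2695  1.7961  0.0009  1.0764 -1.6732]
local TCP X 4.36 Y -13.59 Z 128.01 mm
F feeder x -5.3 y -0.2 z 13.3
```

The press is hard-stopped at 128.0 mm (the exact home height) under 13 N. Retreating up and verifying.

Request:
jog_arm([
  [[0,0,0],[0,-0.01,0],0],
  [[0,0,0],[0,-0.03,0],0],
  [[0,0,0],[0.02,-0.05,0],0],
  [[0,0,0],[0.045,-0.06,0],0],
  [[0,0,0],[0.06,-0.065,0],0],
  [[0,0,0],[0.06,-0.065,0],0],
  [[0,0,0],[0.06,-0.065,0],0],
])

```text
time: 24.18
eef_pos: [0.6609, -0.162, 0.1931]
tcp_rot: [-0.699, 0.104, -0.104, 0.7]
contact_force: [-0.1, 0.4, -0.5]
opening: 0.002
```

```bash
python3 leafh.py v19; python3 - <<'E'
from h import *
from plant import ctrl
c=ctrl.read_camera("scene");cv2.imwrite("pics/s19.png",np.hstack([cv2.resize(c["pixels"][225:345,210:370],(400,300),interpolation=cv2.INTER_CUBIC),cv2.resize(c["pixels"][190:290,345:478],(400,300),interpolation=cv2.INTER_CUBIC)]))
W=pts(c);q=W[...,:2]-RO;X=q@RX*1000;Y=q@RY*1000;Z=W[...,2]*1000
for n,x in (("blue",57),("red",-1)):
    m=(abs(X-x)<22)&(abs(Y)<22)&(abs(Z-100)<4);print(n,m.sum(),np.median(Z[m]),rect(np.stack([X[m],Y[m]],-1)/1000))
E
```

```text
t 24.1833 p [ 0.6609 -0.162   0.1931] jaw ang 73.01 down [ 0.0001  0.0008 -1.    ] F [-0.1375  0.3861 -0.508 ] M [-0.0172 -0.0017  0.0622] op 0.002 q [-0.3895  0.3283  1.5954  0.0008  1.218  -1.6641]
local TCP X 64.72 Y -13.70 Z 193.12 mm
cap n 3163 z 128.4499668436732 X [-13.4272  20.0363] Y [-29.6498  -0.3847] (array([ 0.0034, -0.0151]), array([30.6747, 33.7619]), 89.88056182861328)
cap plane slopes [-0.001  -0.0024]
fence top z 77.99357040835218 5005
base z 18.007325462515823
blue 120 98.78312718597348 (array([ 0.0591, -0.0012]), array([34.1636, 29.8652]), 2.8420732021331787)
red 108 98.93930785708866 (array([ 0.0025, -0.0006]), array([30.0597, 35.434 ]), 86.40673828125)
```

View pics/s19.png

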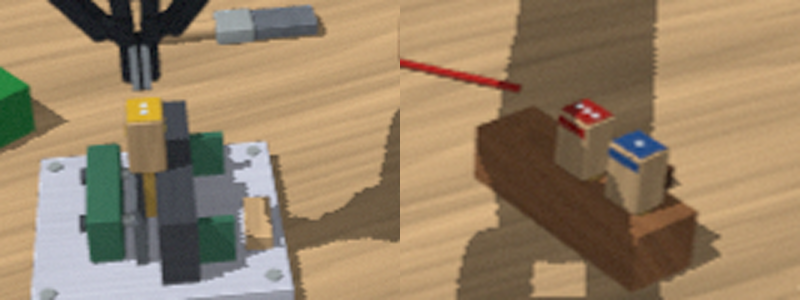

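View pics/v19.png

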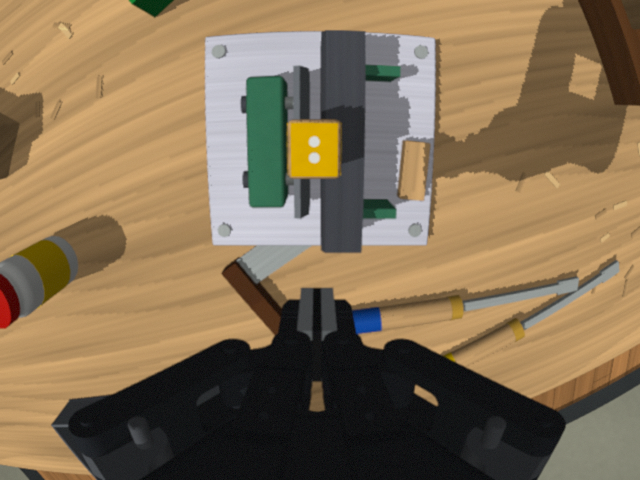

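The yellow cap is at 128.45 mm with the fence top at 78.0, so the leaf is fully home, level and central. Blue and red hang in the rack at equal height. The robot touches nothing. Handing in.

```bash
python3 -c "
from plant import ctrl
print(ctrl.sign_off())"
```

```text
the job is handed in; nothing more can be done
None
```

The medium (yellow, 9 mm) leaf is the first that binds, so the gap is between 5 and 9 mm; from the images I put it near 5–6 mm. Job time was about 24 s of the 72 s allowed.

- **Thin (blue, 5 mm):** it went in with no drag and dropped home when I let go, so it is loose. It is back in its rack slot.
- **Medium (yellow):** it met about 5 N of drag and stayed 14 mm up when I let go. I then pushed it home. Opening the fingers lifted it about 1 mm, so I pressed it down again with them shut, at about 13 N. The hardest push on the fixture was 17.6 N, as the shoulder first seated.
- **Thick (red):** never touched.

**Last checks:** the yellow cap is at 128.45 mm over a fence top at 78.0 mm. That 50.4 mm height matches the reading for a seated leaf in the rack. The leaf is level and about 1 mm from the fence's middle. Blue and red hang upright at equal height. The gripper is clear of everything, and I saw no bystander disturbed.

**One fault:** on my first try at putting blue back, its blade hit the lip of the rack slot at up to about 61 N on the wrist. The leaf slipped and tilted in the grip. I re-measured the slot, straightened the blade and put it in cleanly. The rack and the other leaves did not appear to move. The wrist limit is 120 N. If the 40 N limit on the arm or gripper body also counts a held leaf, this contact would have passed it.

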